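# Stack three irregular wood offcuts on the balance pan

### The arm

A 7-joint arm with a two-finger parallel gripper is mounted at the origin on the work surface. World frame = base frame: x ahead of the robot, y to its left, z up, the work surface at z = 0. Lengths are in mm, angles in rad, forces in N, time in s.
With the tool pointing down it reaches from about 425 to 925 mm from the base axis. Payload 6.8 kg.
Tool frame: the origin (TCP) lies on the centre line of the jaws, within the pads' length; the fingertips stand 11 mm ahead of it and the grasp point (between the pads) lies 8 mm behind it; z points along the fingers, x is the direction in which the jaws open and shut, and the axes are right-handed (so a half turn about z gives the same grasp; the last joint's range is limited). The gripper opens to 85 mm and grips with 20 to 120 N. Pads are 22 mm wide; open, the fingers measure 114 mm over their backs; the gripper's body (76 mm by 85 mm) begins 54 mm behind the grasp point. The pads swing forward as they close: fully open they stand 13 mm farther back than shut.
Start: joints at [1.032, 0.477, 0.022, 1.555, -0.011, 1.109, -0.083], TCP at [281.889, -613.34, 242.308] pointing down, gripper open.
Joint ranges: [-2.96, 2.96], [-0.34, 2.1], [-1.41, 1.46], [0.24, 2.44], [-1.37, 4.51], [0.17, 1.92], [-2.96, 2.96]. Speed limits (rad/s): [2.39, 2.39, 3.14, 3.14, 3.14, 3.14, 3.14].

### API

Orientations are given as a unit quaternion [x, y, z, w].
In Python, from rig import bot gives the robot as it stands.
- The arm moves only by the tool jog_arm, never from a script. Its arguments are lists of equal length, an entry for each row: "travel": the shift along the tool's x, y, z in mm, a list of three; "angular": the turn, a rotation vector about the tool's x, y, z in rad, a list of three; "fingers": the opening, from 0 (shut) to 1 (fully open). A call has 1 to 12 rows; each row shifts and turns the pose as measured when the row begins, along the tool's axes as they then stand; what a row does not reach is not made up. A row lasts 1/12 s, in which the tool goes at most 41.7 mm and 7.16 degrees, less where a joint would pass 70% of its speed; a pose out of reach is approached as far as the arm can. A call with a gripper value outside its range is refused whole. The fingers move at their own pace and stop on an object; "squeeze" is the grip in N (left out, the last holds). Time passes only in rows, so rows that do not move let the fingers close. It gives the time, the measured TCP pose, the force and the opening at its end, in the units of the state.
- bot.get_state(): the state, without advancing time (a new reading comes with each control period).
- bot.read_camera(name): name is "side" or "top"; returns the picture (384x512x3 uint8, blue, green, red); there is no depth.
- bot.camera_info(name): a dict with "fx", "fy", "cx", "cy" (pixels), "extrinsics" (4x4, takes a point from world to camera coordinates). Camera axes: x right, y down, z forward; pixel columns grow to the right and rows downward; lengths in mm; the calibration is good to about 2 mm. A picture is of the moment at which its call begins. camera_info takes no time and is no camera call.
- bot.hand_in(): hands the job in, once; it reports no verdict.
The state is a dict: "time": time; "q": joint angles; "qd": joint speeds; "joint_efforts": joint torques, N m; "tcp_pos": TCP position; "tool_rot": TCP orientation; "force": force on the tool from outside, world axes, zero at the start; "ft_torque": the same for the moment, N m; "gripper_width": opening from 0.0 (shut) to 1.0 (fully open).
Only numpy, scipy, OpenCV 4.12 (cv2) and the standard library are available. Lean on these libraries where they do the work, as an engineer would, in place of code of your own. Each camera call takes 0.05 s, during which the arm holds its last target. There are 200 camera calls.

### The job

The three oven-dried wood offcuts are to be weighed together, so build them into one steady stack on the balance pan: first the big base offcut, flat on its underside and centred on the pan, then on it the wedge with its knot upward, turned so that the two slopes cancel and its top comes out level, and last the notched cap upright with its notch straddling the knot, so that it lies level and does not rock. Set them down gently without dropping them, let go of the finished stack, and leave the bottles, the beaker, the glass dish and the round branch disc where they are.

Things in the scene. Friction and masses are not known exactly. Their poses are not given: they have to be found in the camera images.
- base_offcut: Largest wood offcut, no knot or notch: 130 mm long (x), 58 mm wide (y, parallel upright sides), flat underside, plain sloping top: 40 mm high at its -x end, rising at a slope of 0.2 (11.3 degrees) to 66 mm at +x, 53 mm mid-length. The +x end bulges 5.5 mm. Origin: centre of underside, z up. It starts on its underside, any yaw, as do the other two. 0.19 to 0.38 kg.
- knot_wedge: Wood wedge 110 mm long (x), 54 wide (y, parallel sides), flat underside; top falls at slope 0.2 (11.3 degrees) from 44 mm high at -x to 22 at +x, 33 mid-length. A round knot, 22 mm in diameter, stands 14 mm out of the top's middle, square to it. -x end bulges 4 mm. On the base's slope with both x axes the same way its top is level. Origin: centre of underside, z square to it. 0.1 to 0.2 kg.
- notched_cap: Notched wood block 90 mm long (x), 50 wide (y, parallel upright sides), 62 high, bevelled at both ends above 48 mm. Under its middle a notch 40 mm long (in x) and 20 high runs right through along y, leaving two feet 25 mm long, like a bridge; solid above. Origin: middle of the plane of the feet's undersides, z up. 0.1 to 0.23 kg.
- pan_top (a point): Centre of the upper face of the balance's square steel pan, 140 by 140 mm, fixed, rigid, 6 mm thick, 76 mm above the table; its x and y run along the pan's edges, z up.
- pan: The balance's square pan (see pan_top); its origin lies on the table below the pan's centre.
- balance: Fixed white bench balance; its housing is 270 mm long (x), 200 mm wide (y) and 55 mm high (keys and display to 63 mm), from 170 mm on the -x side (display) to 100 mm on the +x side of the pan's centre; origin on the table below the pan's centre.
- clear_bottle: Bystander: clear glass bottle with blue cap, 60 mm in diameter, 114 mm tall; origin at the centre of its foot.
- amber_bottle: Bystander: amber glass bottle with blue cap, 60 mm in diameter, 114 mm tall; origin at the centre of its foot.
- beaker: Bystander: empty glass beaker, 76 mm across, 95 mm tall, standing somewhere among the offcuts; origin at the centre of its foot.
- branch_disc: Bystander: round dark wood slice, 72 mm in diameter, 28 mm thick, lying flat; not one of the three offcuts; origin at the centre of its underside.
- dish: Bystander: shallow glass dish, 72 mm across, 14 mm high; origin at the centre of its underside.
Things that resemble listed ones, but are neither listed nor needed, are in the scene too. Leave any purple look-alike of the notched_cap alone.

How it is judged:
By the outcome, as a careful person would: the job done as asked, in the order asked, and still so for the second after the job is handed in, with the robot touching nothing.
It also fails if it takes over 67 s, if anything falls off the work surface, if the arm or the gripper's body presses on something with over 40 N, if the wrist force passes 120 N, or if a joint passes its speed limit or range.

## Working session

There is one attempt and no reset: what is moved stays moved. The work goes in short steps, Python scripts to look and compute and a tool call to move; the robot and the scene stay as the last step left them, time stands still between calls to the robot, and variables do not carry over. Pictures are saved under pics/ and viewed, about 8 in all and at most 12, crops included, and the job is handed in when it is done.

Besides the shell and the picture viewer there is one more tool, called after ">>>" by a JSON object that holds its "op" and its "data". jog_arm: Moves the arm, as the interface text tells. Its arguments: {"type":"object","properties":{"travel":{"type":"array"},"angular":{"type":"array"},"fingers":{"type":"array"},"squeeze":{"type":"number"}},"required":["travel","angular","fingers"]}

```bash
ls; mkdir -p pics; python3 - <<'E'
from rig import bot
import cv2
print(bot.get_state())
for n in("top","side"):
    print(n,bot.camera_info(n))
    im=bot.read_camera(n); cv2.imwrite(f"pics/{n}0.png",im)
    cv2.imwrite(f"pics/{n}0b.png",cv2.resize(im,(800,600),interpolation=cv2.INTER_CUBIC))
E
```

```text
pics
{'time': 0.0, 'q': array([ 1.03190995,  0.47779449,  0.02232818,  1.55645845, -0.01147675,
        1.10924114, -0.08311114]), 'qd': array([-9.23090252e-05,  1.20358873e-03,  4.57395264e-04, -6.17658968e-04,
       -2.58676859e-03,  4.95178227e-04,  1.05297319e-03]), 'joint_efforts': array([-7.40963460e-04, -5.96448898e+01,  1.60732336e+00, -2.81195551e+01,
        1.23590036e-02,  9.44252126e-03, -1.81846858e-06]), 'tcp_pos': array([ 281.62671344, -612.8287181 ,  241.32625541]), 'tool_rot': array([ 8.41906332e-01, -5.39622962e-01, -7.83532279e-04, -4.15014141e-04]), 'force': array([-0.96142157, -0.10682085,  0.50085329]), 'ft_torque': array([-0.01476207, -0.02031871,  0.01009589]), 'gripper_width': 0.9972808587614925}
top {'fx': 426.1202936605943, 'fy': 426.1202936605943, 'cx': 264.15400082808105, 'cy': 193.61261564128148, 'extrinsics': array([[ 9.54543278e-03, -9.99927139e-01,  7.38928922e-03,
        -2.11555897e+00],
       [-9.97440676e-01, -1.00448213e-02, -7.07898313e-02,
         4.77373800e+02],
       [ 7.08588976e-02, -6.69465805e-03, -9.97463883e-01,
         1.56526965e+03],
       [ 0.00000000e+00,  0.00000000e+00,  0.00000000e+00,
         1.00000000e+00]])}
side {'fx': 353.46731114621446, 'fy': 353.46731114621446, 'cx': 256.49701825612476, 'cy': 192.83098380761646, 'extrinsics': array([[-6.87471267e-01, -7.26211176e-01,  7.64410968e-04,
         3.29849099e+02],
       [-5.37374636e-01,  5.07999673e-01, -6.73175187e-01,
         3.09869202e+02],
       [ 4.88479024e-01, -4.63199374e-01, -7.39482645e-01,
         9.00922506e+02],
       [ 0.00000000e+00,  0.00000000e+00,  0.00000000e+00,
         1.00000000e+00]])}
```

View pics/top0b.png

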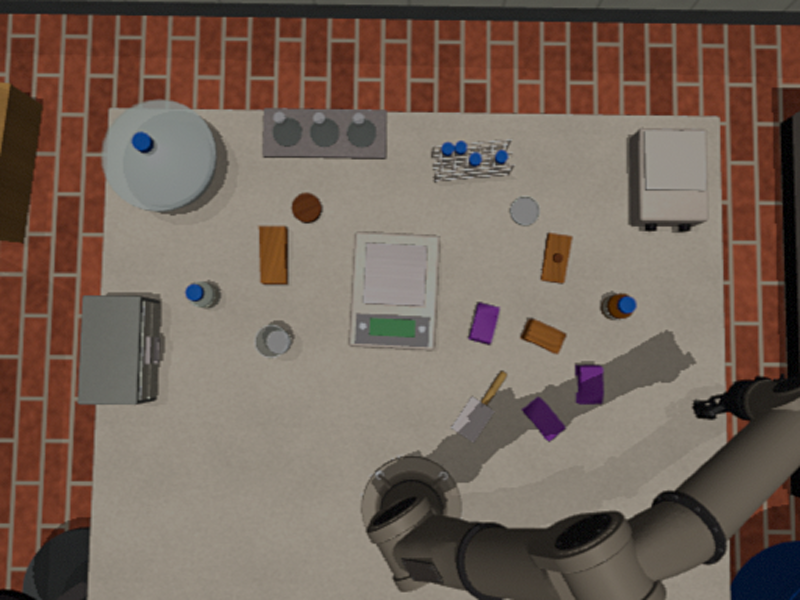

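View pics/side0b.png

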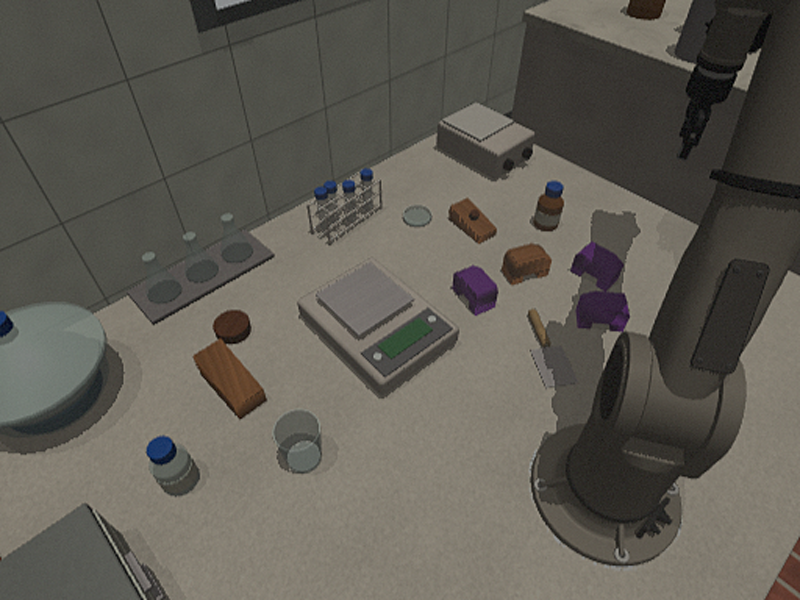

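```bash
cat > h.py <<'E'
import numpy as np, cv2
from rig import bot
def tile(im,c,w=66,h=50,s=6):
    x0,y0=int(c[0]-w//2),int(c[1]-h//2)
    t=cv2.resize(im[y0:y0+h,x0:x0+w],None,fx=s,fy=s,interpolation=cv2.INTER_CUBIC)
    t=cv2.convertScaleAbs(t,alpha=1.5)
    for i in range(w):
        if (x0+i)%10==0:
            cv2.line(t,(int((i+.5)*s),0),(int((i+.5)*s),8),(0,255,255),1);cv2.putText(t,str(x0+i),(int((i+.5)*s)-10,20),0,.38,(0,255,255),1)
    for i in range(h):
        if (y0+i)%10==0:
            cv2.line(t,(0,int((i+.5)*s)),(8,int((i+.5)*s)),(0,255,255),1);cv2.putText(t,str(y0+i),(10,int((i+.5)*s)+4),0,.38,(0,255,255),1)
    t[-1]=255;t[:,-1]=255
    return t
def mosaic(im,cs,**k):
    t=[tile(im,c,**k) for c in cs]
    return np.vstack([np.hstack(t[i:i+2]) for i in range(0,len(t),2)])
def cam(n):
    i=bot.camera_info(n); return np.array(i["extrinsics"]),np.array([[i["fx"],0,i["cx"]],[0,i["fy"],i["cy"]],[0,0,1]])
def proj(n,P):
    E,K=cam(n); p=(np.atleast_2d(P)@E[:3,:3].T+E[:3,3])@K.T; return p[:,:2]/p[:,2:]
E
python3 - <<'E'
from h import *
cv2.imwrite("pics/m_top.png",mosaic(cv2.imread("pics/top0.png"),[(175,163),(356,164),(348,214),(252,175)]))
cv2.imwrite("pics/m_side.png",mosaic(cv2.imread("pics/side0.png"),[(146,241),(302,140),(337,168),(233,189)],w=80,h=60,s=5))
E
```

```text
(no output)
```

View pics/m_top.png

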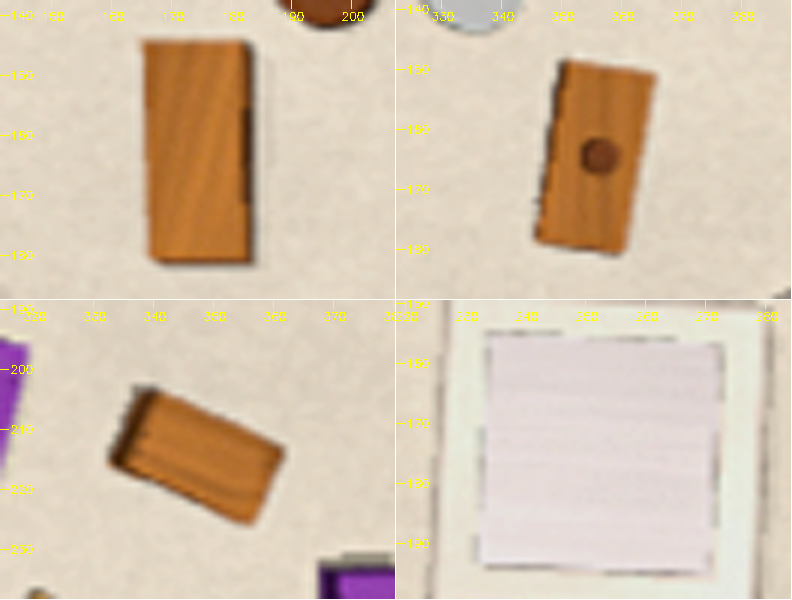

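View pics/m_side.png

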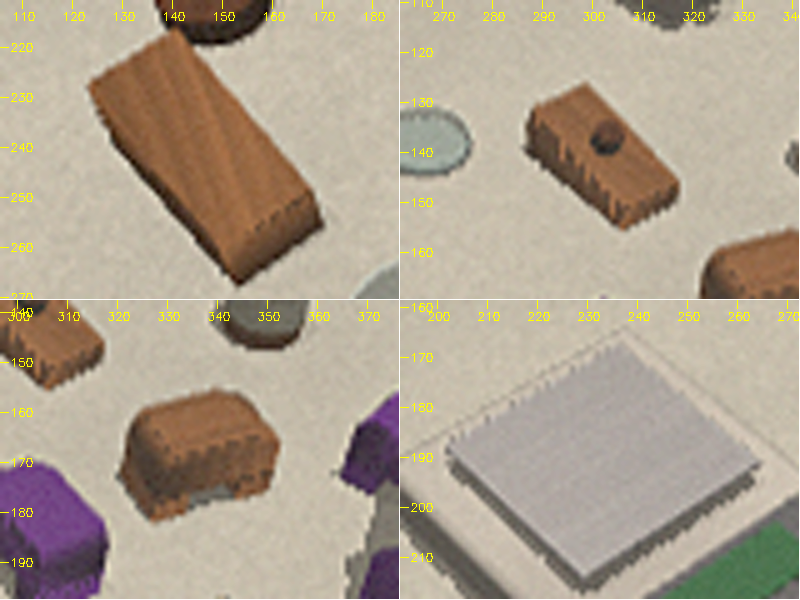

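```bash
cat > fit.py <<'E'
from h import *
from scipy.optimize import minimize, least_squares
S=4
def prism(L,W,z0,z1,bl=0,br=0):
    P=[]
    for y in(-W/2,W/2): P+=[(-L/2,y,0),(L/2,y,0),(-L/2,y,z0),(L/2,y,z1)]
    for y in np.linspace(-.35,.35,5)*W:
        f=1-(2*y/W)**2
        if br: P+=[(L/2+br*f,y,0),(L/2+br*f,y,z1)]
        if bl: P+=[(-L/2-bl*f,y,0),(-L/2-bl*f,y,z0)]
    return np.array(P,float)
def knot():
    n=np.array([.2,0,1])/np.hypot(.2,1);c=np.array([0,0,33.]);u=np.array([1,0,-.2])/np.hypot(.2,1)
    a=np.linspace(0,6.28,16); return np.array([c+h*n+11*(np.cos(t)*u+np.sin(t)*np.array([0,1,0])) for h in(0,14) for t in a])
BASE=[prism(130,58,40,66,0,5.5)]; WEDGE=[prism(110,54,44,22,4,0),knot()]
CAP=[np.array([(x,y,z) for y in(-25,25) for x,z in((-45,0),(45,0),(-45,48),(45,48),(-31,62),(31,62))],float)]
def place(P,x,y,yaw,z=0):
    c,s=np.cos(yaw),np.sin(yaw); return P@np.array([[c,-s,0],[s,c,0],[0,0,1]]).T+[x,y,z]
def mask(im,c,r):
    h=cv2.cvtColor(cv2.GaussianBlur(im,(3,3),0),cv2.COLOR_BGR2HSV).astype(float)
    m=((h[...,1]>110)&(h[...,0]<25)).astype(np.uint8)
    _,l,st,ce=cv2.connectedComponentsWithStats(m,connectivity=4); k=l[int(c[1]),int(c[0])]
    assert k>0; m=(l==k).astype(np.float32)
    return cv2.resize(m,None,fx=S,fy=S,interpolation=cv2.INTER_LINEAR)>.5
def render(n,parts,p,shape):
    o=np.zeros(shape,np.uint8)
    for P in parts:
        q=(proj(n,place(P,*p))+.5)*S-.5
        cv2.fillConvexPoly(o,cv2.convexHull(np.round(q*16).astype(np.int32)),1,shift=4)
    return o>0
def fit(parts,masks,p0,rz=True):
    f=lambda v:sum(1-(r&m).sum()/(r|m).sum() for n,m in masks.items() for r in[render(n,parts,(v[0]*100,v[1]*100,v[2],v[3]*100),m.shape)])
    v=np.array([p0[0]/100,p0[1]/100,p0[2],p0[3]/100]); sim=np.vstack([v]+[v+d for d in np.diag([.15,.15,.15,.1])])
    for _ in range(2):
        r=minimize(f,v,method="Nelder-Mead",options=dict(initial_simplex=sim,xatol=1e-3,fatol=1e-4,maxiter=200)); v=r.x; sim=np.vstack([v]+[v+d for d in np.diag([.05,-.05,.05,-.05])])
    return r.x*[100,100,1,100],r.fun
def tri(pix):
    A=lambda X:np.concatenate([(proj(n,X)[0]-q) for n,q in pix.items()])
    return least_squares(A,[600,0,30]).x
E
cat > run1.py <<'E'
from fit import *
pt=[(233.5,154.8),(272.8,156.8),(271.3,195.7),(232,193.3)]; ps=[(237.3,166.9),(264.9,191.3),(229.5,214.5),(201.9,188.1)]
X=np.array([tri({"top":a,"side":b}) for a,b in zip(pt,ps)]); print("pan corners",X.round(1),X.mean(0).round(1),"sides",np.linalg.norm(X-np.roll(X,1,0),axis=1).round(1))
e=X[0]-X[3]+X[1]-X[2]; print("pan x yaw",np.arctan2(e[1],e[0]))
ims={n:cv2.imread(f"pics/{n}0.png") for n in("top","side")}
vis=ims
for name,parts,ct,cs in(("base",BASE,(175,163),(146,241)),("wedge",WEDGE,(354,158),(295,135)),("cap",CAP,(348,214),(337,168))):
    M={"top":mask(ims["top"],ct,0),"side":mask(ims["side"],cs,0)}
    X0=tri({"top":ct,"side":cs})
    c=np.argwhere(M["top"])[:,::-1].astype(np.float32); r=cv2.PCACompute(c[::7],None)[1][0]; yaw=np.arctan2(-r[0],-r[1])
    for k in(0,np.pi):
        p,f=fit(parts,M,(X0[0],X0[1],yaw+k,0)); p2=p.copy(); print(name,p.round(3),"cost",round(f,4),"mask px",[int(m.sum()/16) for m in M.values()])
        for n in M:
            mm=render(n,parts,p,M[n].shape); np.save("/tmp/x.npy",mm)
E
time python3 run1.py
```

```text
pan corners [[554.9  63.8 179.5]
 [582.7 -70.9 -45.1]
 [520.7  19.7 -53.4]
 [495.5 144.3 189.7]] [538.4  39.2  67.7] sides [100.6 263.4 110.2 274.4]
pan x yaw -0.9536494144213743
base [584.822 332.293  -3.136  20.251] cost 0.3891 mask px [645, 1378]
base [ 5.83919e+02  3.32060e+02 -2.10000e-02  8.36400e+00] cost 0.3913 mask px [645, 1378]
wedge [ 585.421 -336.404    2.982    2.904] cost 0.4767 mask px [460, 336]Traceback (most recent call last):
  File "run1.py", line 12, in <module>
    p,f=fit(parts,M,(X0[0],X0[1],yaw+k,0)); p2=p.copy(); print(name,p.round(3),"cost",round(f,4),"mask px",[int(m.sum()/16) for m in M.values()])
        ~~~^^^^^^^^^^^^^^^^^^^^^^^^^^^^^^^
  File "fit.py", line 35, in fit
    r=minimize(f,v,method="Nelder-Mead",options=dict(initial_simplex=sim,xatol=1e-3,fatol=1e-4,maxiter=200)); v=r.x; sim=np.vstack([v]+[v+d for d in np.diag([.05,-.05,.05,-.05])])
    res = _minimize_neldermead(fun, x0, args, callback, bounds=bounds,
                               **options)
    fsim[j] = func(sim[j])
              ~~~~^^^^^^^^
    fx = function(np.copy(x), *(wrapper_ar
[... 421 characters left out ...]
n masks.items() for r in[render(n,parts,(v[0]*100,v[1]*100,v[2],v[3]*100),m.shape)])
                                                                               ~~~~~~^^^^^^^^^^^^^^^^^^^^^^^^^^^^^^^^^^^^^^^^^^^^^^^^^^^
  File "fit.py", line 28, in render
    q=(proj(n,place(P,*p))+.5)*S-.5
       ~~~~^^^^^^^^^^^^^^^
  File "h.py", line 21, in proj
    E,K=cam(n); p=(np.atleast_2d(P)@E[:3,:3].T+E[:3,3])@K.T; return p[:,:2]/p[:,2:]
        ~~~^^^
  File "h.py", line 19, in cam
    i=bot.camera_info(n); return np.array(i["extrinsics"]),np.array([[i["fx"],0,i["cx"]],[0,i["fy"],i["cy"]],[0,0,1]])
ValueError: time passes only in moves, steps and waits

real	0m29.720s
user	0m17.641s
sys	0m2.391s
```

```bash
python3 - <<'E'
s=open('h.py').read()
s=s.replace("def cam(n):\n","_C={}\ndef cam(n):\n    if n not in _C: _C[n]=_cam(n)\n    return _C[n]\ndef _cam(n):\n"); open('h.py','w').write(s)
s=open('run1.py').read()
s=s.replace("(237.3,166.9),(264.9,191.3),(229.5,214.5),(201.9,188.1)","(201.9,188.1),(237.3,166.9),(264.9,191.3),(229.5,214.5)")
s=s[:s.index("    c=np.arg")]+'''    if name=="base":
        yy,xx=np.mgrid[:M["side"].shape[0],:M["side"].shape[1]]/S; M["side"]&=~((xx>140.5)&(yy-216<(xx-141)*1.22-.5)); M["side"]&=~((yy<217)&(xx<139.5)&(yy-216<(141-xx)*.68-1))
    (_,_),_,_=r=cv2.minAreaRect(np.argwhere(M["top"])[:,::-1].astype(np.float32)); b=cv2.boxPoints(r); e=max((b[1]-b[0],b[2]-b[1]),key=np.linalg.norm); yaw=np.arctan2(-e[0],-e[1])
    best=None
    for k in(0,np.pi):
        p,f=fit(parts,M,(X0[0],X0[1],yaw+k,0)); print(name,p.round(3),"cost",round(f,4),[int(m.sum()/16) for m in M.values()],flush=True)
        if best is None or f<best[1]: best=(p,f)
    for n in M:
        B=big[n]; 
        for m,c in((M[n],(0,255,0)),(render(n,parts,best[0],M[n].shape),(255,0,0))):
            cv2.drawContours(B,cv2.findContours(m.astype(np.uint8),cv2.RETR_EXTERNAL,cv2.CHAIN_APPROX_NONE)[0],-1,c,1)
t=lambda n,c:cv2.resize(big[n][int(c[1]-28)*S:int(c[1]+28)*S,int(c[0]-33)*S:int(c[0]+33)*S],(266,266))
cv2.imwrite("pics/ov.png",np.vstack([np.hstack([t("top",c) for c in((175,163),(356,164),(348,214))]),np.hstack([t("side",c) for c in((146,241),(302,140),(337,168))])]))
'''
s=s.replace("vis=ims","big={n:cv2.resize(cv2.convertScaleAbs(i,alpha=1.5),None,fx=S,fy=S) for n,i in ims.items()}")
open('run1.py','w').write(s)
E
time python3 run1.py
```

```text
pan corners [[609.3 111.9  80.2]
 [603.5 -28.4  82.4]
 [466.  -22.4  78.4]
 [471.8 116.4  78.9]] [537.6  44.4  79.9] sides [137.6 140.5 137.7 139. ]
pan x yaw -0.038217930952462
base [586.24  331.943  -3.149  18.555] cost 0.2336 [645, 1110]
base [ 5.84597e+02  3.32320e+02 -2.00000e-02  7.32000e+00] cost 0.24 [645, 1110]
wedge [ 5.88781e+02 -3.33360e+02 -2.26000e-01  1.91970e+01] cost 0.4417 [460, 336]
wedge [ 583.609 -335.09     2.966    4.246] cost 0.4856 [460, 336]
cap [ 402.09  -304.286   -1.957    1.764] cost 0.581 [361, 347]
cap [ 402.09  -304.286    1.185    1.764] cost 0.581 [361, 347]
real	0m25.976s
user	0m22.823s
sys	0m0.550s
```

View pics/ov.png

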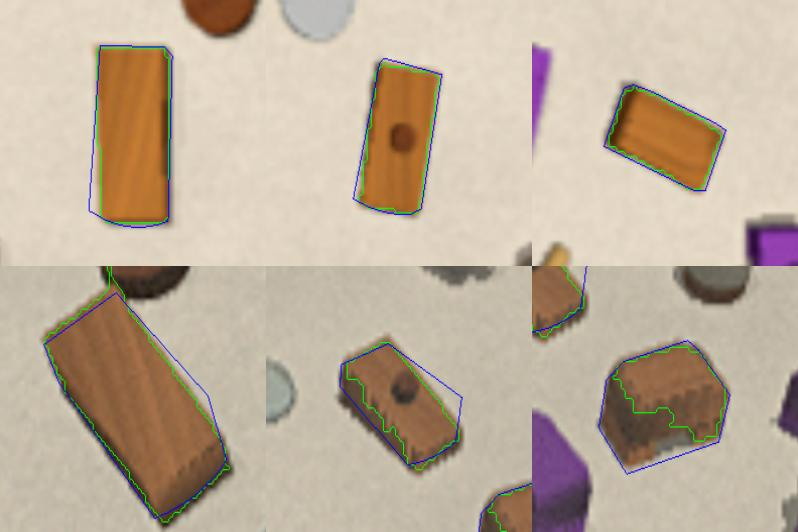

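```bash
python3 - <<'E'
import cv2
for n,pts in(("side",[(140,265),(122,240),(118,250),(330,175),(326,178),(345,176),(295,146),(292,140),(300,165),(314,152),(360,185),(148,222),(150,210)]),("top",[(184,160),(182,160),(190,160),(350,165),(335,210),(336,206),(325,210)])):
    h=cv2.cvtColor(cv2.GaussianBlur(cv2.imread(f"pics/{n}0.png"),(3,3),0),cv2.COLOR_BGR2HSV)
    print(n,[(p,h[p[1],p[0]].tolist()) for p in pts])
E
sed -i 's/h\[...,1\]>110)&(h\[...,0\]<25)/h[...,1]>(72 if im[0,0,0]<90 else 72))\&(h[...,0]<25)/' fit.py
python3 run1.py
```

```text
side [((140, 265), [19, 33, 131]), ((122, 240), [20, 34, 134]), ((118, 250), [19, 36, 134]), ((330, 175), [12, 82, 53]), ((326, 178), [12, 110, 65]), ((345, 176), [13, 122, 86]), ((295, 146), [14, 71, 68]), ((292, 140), [15, 100, 61]), ((300, 165), [20, 36, 129]), ((314, 152), [20, 43, 106]), ((360, 185), [20, 35, 132]), ((148, 222), [21, 35, 137]), ((150, 210), [10, 127, 70])]
top [((184, 160), [15, 52, 98]), ((182, 160), [14, 194, 79]), ((190, 160), [18, 34, 150]), ((350, 165), [15, 192, 117]), ((335, 210), [14, 75, 88]), ((336, 206), [16, 59, 108]), ((325, 210), [19, 36, 150])]
pan corners [[609.3 111.9  80.2]
 [603.5 -28.4  82.4]
 [466.  -22.4  78.4]
 [471.8 116.4  78.9]] [537.6  44.4  79.9] sides [137.6 140.5 137.7 139. ]
pan x yaw -0.038217930952462
base [588.474 331.94   -3.141  17.68 ] cost 0.2041 [681, 1197]
base [ 5.83694e+02  3.31843e+02 -1.10000e-02  7.92300e+00] cost 0.1465 [681, 1197]
wedge [ 5.88893e+02 -3.34439e+02 -2.08000e-01  1.47810e+01] cost 0.2307 [508, 479]
wedge [ 585.56  -335.898    3.008    6.601] cost 0.1437 [508, 479]
cap [ 401.886 -302.914   -1.982    6.588] cost 0.154 [404, 581]
cap [ 401.886 -302.914    1.16     6.588] cost 0.154 [404, 581]
```

View pics/ov.png

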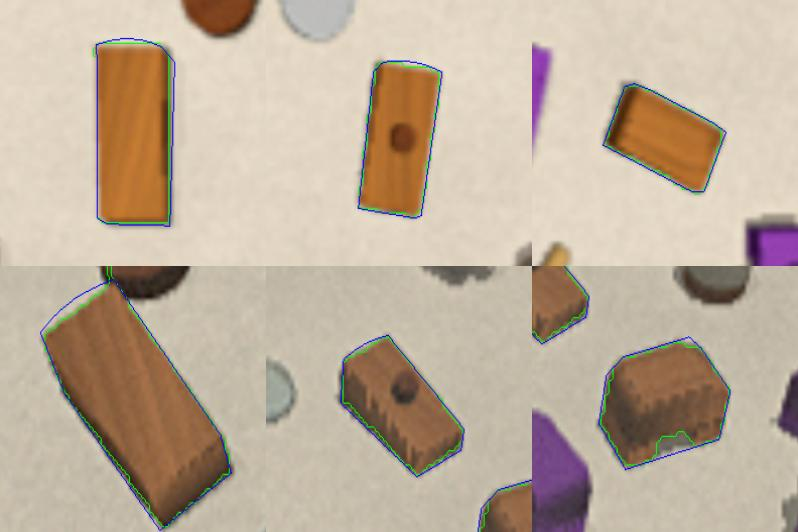

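```bash
sed -i 's/BASE=.*;/BASE=[prism(130,58,40,66)];/; s/WEDGE=\[prism(110,54,44,22,4,0)/WEDGE=[prism(110,54,44,22)/' fit.py; grep -n "^BASE" fit.py
sed -i 's/"cap",CAP/"cap",CAP/' run1.py; python3 run1.py | grep -v pan
cat > plan.py <<'E'
# usage: plan.py n x y z toolx_angle [tilt about tool x] : rows of constant world velocity to target
import sys,json
from h import *
from scipy.spatial.transform import Rotation as R, Slerp
a=[float(v) for v in sys.argv[1:]]; n=int(a[0]); s=bot.get_state()
p=np.array(s["tcp_pos"]); r=R.from_quat(s["tool_rot"])
T=np.array(a[1:4]); th=a[4]; ti=a[5] if len(a)>5 else 0
rt=R.from_euler("z",th)*R.from_euler("x",np.pi)*R.from_rotvec([ti,0,0])
d=(r.inv()*rt).as_rotvec(); print("t",s["time"],"p",p.round(1),"d world",(T-p).round(1),"tool d",r.inv().apply(T-p).round(1),"turn",d.round(3),"F",np.round(s["force"],1),"w",round(s["gripper_width"]*85,1))
k=r; tr=[]
for i in range(n):
    tr.append(k.inv().apply((T-p)/n).round(1).tolist()); k=k*R.from_rotvec(d/n)
print(json.dumps(tr)); print((d/n).round(4).tolist(),"|step|",np.linalg.norm((T-p)/n).round(1),"rot/step deg",np.degrees(np.linalg.norm(d/n)).round(2))
E
python3 plan.py 30 585 332 160 -1.581
```

```text
15:BASE=[prism(130,58,40,66)]; WEDGE=[prism(110,54,44,22),knot()]
 [603.5 -28.4  82.4]
 [466.  -22.4  78.4]
 [471.8 116.4  78.9]] [537.6  44.4  79.9] sides [137.6 140.5 137.7 139. ]
base [585.627 332.025  -3.135  19.852] cost 0.2265 [681, 1197]
base [ 5.85071e+02  3.31820e+02 -8.00000e-03  9.31700e+00] cost 0.1268 [681, 1197]
wedge [ 5.87309e+02 -3.34606e+02 -1.95000e-01  1.29200e+01] cost 0.2499 [508, 479]
wedge [ 585.965 -335.64     2.993    7.939] cost 0.1209 [508, 479]
cap [ 401.886 -302.914   -1.982    6.588] cost 0.154 [404, 581]
cap [ 401.886 -302.914    1.16     6.588] cost 0.154 [404, 581]
t 0.1 p [ 281.7 -612.8  241.4] d world [303.3 944.8 -81.4] tool d [-731.7 -670.2   82.6] turn [0.    0.002 0.441] F [-0.2 -0.5  0.2] w 84.8
[[-24.4, -22.3, 2.8], [-24.7, -22.0, 2.8], [-25.0, -21.6, 2.8], [-25.4, -21.2, 2.7], [-25.7, -20.9, 2.7], [-26.0, -20.5, 2.7], [-26.3, -20.1, 2.7], [-26.6, -19.7, 2.7], [-26.8, -19.3, 2.7], [-27.1, -18.9, 2.7], [-27.4, -18.5, 2.7], [-27.7, -18.1, 2.7], [-27.9, -17.7, 2.7], [-28.2, -17.3, 2.7], [-28.4, -16.9, 2.7], [-28.7, -16.5, 2.7], [-28.9, -16.0, 2.7], [-29.2, -15.6, 2.7], [-29.4, -15.2, 2.7], [-29.6, -14.7, 2.7], [-29.8, -14.3, 2.7], [-30.0, -13.9, 2.7], [-30.2, -13.4, 2.7], [-30.4, -13.0, 2.7], [-30.6, -12.5, 2.7], [-30.8, -12.1, 2.7], [-31.0, -11.6, 2.7], [-31.1, -11.2, 2.7], [-31.3, -10.7, 2.7], [-31.4, -10.3, 2.7]]
[0.0, 0.0001, 0.0147] |step| 33.2 rot/step deg 0.84
```

Candidates (top view, 800×600):
- Base: plain wood block at (273,255). The dark round disc at (306,207) is not it.
- Wedge: wood with a knot at (557,257).
- Cap: brown notched block at (544,335). The purple look-alikes at (484,323), (590,384) and (543,418) are left alone.

The crops confirm the choices. The measured heights come out 4 to 9 mm too high, the same way for the pan and all the blocks, which points to a calibration bias. The base's high end points to world +x and the wedge's to −x.

>>> {"op": "jog_arm", "data": {"travel": [[-24.5, -22, 0], [-25, -21.6, 0], [-25.4, -21.2, 0], [-26, -20.5, 0], [-26.4, -20, 0], [-26.8, -19.3, 0], [-27.3, -18.7, 0], [-27.7, -18.1, 0], [-28.1, -17.5, 0], [-28.5, -16.8, 0], [-28.9, -16.1, 0], [-29.2, -15.5, 0]], "angular": [[0, 0, 0.02], [0, 0, 0.02], [0, 0, 0.02], [0, 0, 0.02], [0, 0, 0.02], [0, 0, 0.02], [0, 0, 0.02], [0, 0, 0.02], [0, 0, 0.02], [0, 0, 0.02], [0, 0, 0.02], [0, 0, 0.02]], "fingers": [1, 1, 1, 1, 1, 1, 1, 1, 1, 1, 1, 1], "squeeze": 60}}

```text
time: 1.1
tcp_pos: [395.2, -222.9, 235.5]
tool_rot: [0.763, -0.646, -0.005, 0.002]
force: [-0.2, 0.0, 0.0]
gripper_width: 1.002
```

```bash
python3 plan.py 18 585 332 160 -1.579
```

```text
t 1.1 p [ 395.2 -222.9  235.5] d world [189.8 554.9 -75.5] tool d [-515.9 -279.1   75.1] turn [0.01  0.003 0.173] F [-0.2  0.   0. ] w 85.2
[[-28.7, -15.5, 4.2], [-28.8, -15.2, 4.2], [-29.0, -14.9, 4.2], [-29.1, -14.7, 4.2], [-29.2, -14.4, 4.2], [-29.4, -14.1, 4.2], [-29.5, -13.8, 4.2], [-29.6, -13.5, 4.2], [-29.8, -13.2, 4.2], [-29.9, -12.9, 4.2], [-30.0, -12.7, 4.2], [-30.1, -12.4, 4.2], [-30.3, -12.1, 4.2], [-30.4, -11.8, 4.2], [-30.5, -11.5, 4.2], [-30.6, -11.2, 4.2], [-30.7, -10.9, 4.2], [-30.8, -10.6, 4.2]]
[0.0005, 0.0002, 0.0096] |step| 32.9 rot/step deg 0.55
```

>>> {"op": "jog_arm", "data": {"travel": [[-29, -15.5, 0], [-29, -15.2, 0], [-29, -15, 0], [-29, -14.7, 0], [-29, -14.4, 0], [-29.5, -14, 0], [-29.5, -13.8, 0], [-29.5, -13.5, 0], [-30, -13.2, 0], [-30, -13, 0], [-30, -13, 0], [-30, -13, 0]], "angular": [[0.001, 0, 0.015], [0.001, 0, 0.015], [0.001, 0, 0.015], [0.001, 0, 0.015], [0.001, 0, 0.015], [0.001, 0, 0.015], [0.001, 0, 0.015], [0.001, 0, 0.015], [0.001, 0, 0.015], [0.001, 0, 0.015], [0.001, 0, 0.01], [0.001, 0, 0.01]], "fingers": [1, 1, 1, 1, 1, 1, 1, 1, 1, 1, 1, 1]}}

```text
time: 2.1
tcp_pos: [534.7, 161.6, 233.7]
tool_rot: [-0.702, 0.713, 0.001, -0.0]
force: [0.3, -0.5, -0.0]
gripper_width: 1.002
```

```bash
python3 plan.py 12 585 332 130 -1.579
```

```text
t 2.1 p [534.7 161.6 233.7] d world [  50.3  170.4 -103.7] tool d [-171.   -47.8  103.8] turn [ 0.002  0.001 -0.007] F [ 0.3 -0.5 -0. ] w 85.1
[[-14.3, -4.0, 8.7], [-14.3, -4.0, 8.7], [-14.2, -4.0, 8.7], [-14.2, -4.0, 8.7], [-14.2, -4.0, 8.6], [-14.2, -4.0, 8.6], [-14.2, -4.0, 8.6], [-14.2, -4.0, 8.6], [-14.2, -4.0, 8.6], [-14.2, -4.0, 8.6], [-14.2, -4.1, 8.6], [-14.2, -4.1, 8.6]]
[0.0002, 0.0001, -0.0006] |step| 17.1 rot/step deg 0.04
```

>>> {"op": "jog_arm", "data": {"travel": [[-22, -6, 10], [-22, -6, 10], [-22, -6, 10], [-22, -6, 10], [-22, -6, 10], [-22, -6, 10], [-20, -6, 10], [-14, -4, 10], [-8, -2, 10], [-3, -1, 10], [0, 0, 4], [0, 0, 0]], "angular": [[0, 0, -0.003], [0, 0, -0.003], [0, 0, 0], [0, 0, 0], [0, 0, 0], [0, 0, 0], [0, 0, 0], [0, 0, 0], [0, 0, 0], [0, 0, 0], [0, 0, 0], [0, 0, 0]], "fingers": [1, 1, 1, 1, 1, 1, 1, 1, 1, 1, 1, 1]}}

```text
time: 3.1
tcp_pos: [584.8, 354.5, 119.2]
tool_rot: [-0.706, 0.708, 0.003, -0.002]
force: [0.3, -0.1, -0.0]
gripper_width: 1.003
```

```bash
python3 plan.py 9 585 332 24 -1.579; python3 - <<'E'
from h import *
s=bot.get_state(); p=np.array(s["tcp_pos"])
T=[tile(bot.read_camera(n),c,w=100,h=100,s=4) for n,c in(("top",(178,163)),("side",(146,225)))]
for n in("top","side"): print(n,"tcp px",proj(n,p),"tip",proj(n,p-[0,0,11]))
cv2.imwrite("pics/g1.png",np.hstack(T))
E
```

```text
t 3.1 p [584.8 354.5 119.2] d world [  0.2 -22.5 -95.2] tool d [22.6 -1.  95.2] turn [0.008 0.001 0.006] F [ 0.3 -0.1 -0. ] w 85.3
[[2.5, -0.1, 10.6], [2.5, -0.1, 10.6], [2.5, -0.1, 10.6], [2.5, -0.1, 10.6], [2.5, -0.1, 10.6], [2.5, -0.1, 10.6], [2.5, -0.1, 10.6], [2.5, -0.1, 10.6], [2.5, -0.1, 10.6]]
[0.0009, 0.0001, 0.0007] |step| 10.9 rot/step deg 0.07
top tcp px [[163.72294044 159.79398732]] tip [[164.43619914 160.26370603]]
side tcp px [[131.8352156  228.94193344]] tip [[132.90814281 231.40776797]]
```

View pics/g1.png

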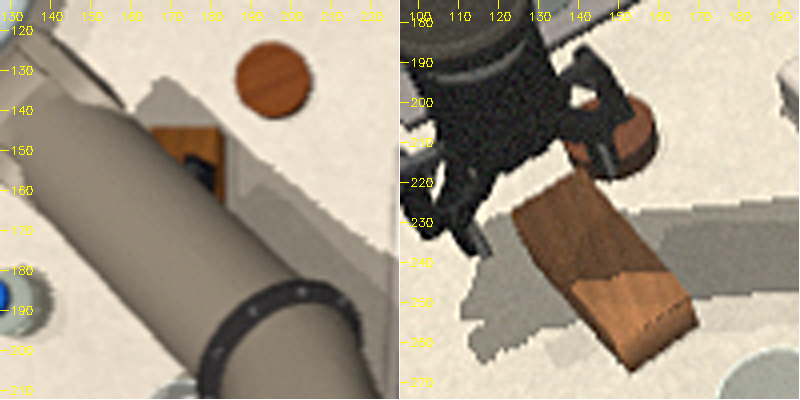

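>>> {"op": "jog_arm", "data": {"travel": [[10, 0, 0], [10, 0, 0], [2, 0, 8], [0, -1, 12], [0, 0, 14], [0, 0, 14], [0, 0, 14], [0, 0, 12], [0, 0, 10], [0, 0, 6], [0, 0, 0], [0, 0, 0]], "angular": [[0.003, 0, 0.002], [0.003, 0, 0.002], [0.002, 0, 0.002], [0, 0, 0], [0, 0, 0], [0, 0, 0], [0, 0, 0], [0, 0, 0], [0, 0, 0], [0, 0, 0], [0, 0, 0], [0, 0, 0]], "fingers": [1, 1, 1, 1, 1, 1, 1, 1, 1, 1, 1, 1]}}

```text
time: 4.2
tcp_pos: [587.7, 325.1, 21.2]
tool_rot: [-0.702, 0.712, -0.001, 0.001]
force: [0.2, -0.3, 0.3]
gripper_width: 1.004
```

```bash
python3 plan.py 1 585 332 23 -1.579
```

```text
t 4.2 p [587.7 325.1  21.2] d world [-2.7  6.9  1.8] tool d [-6.9  2.8 -1.8] turn [-0.003 -0.    -0.006] F [ 0.2 -0.3  0.3] w 85.3
[[-6.9, 2.8, -1.8]]
[-0.0032, -0.0002, -0.0062] |step| 7.6 rot/step deg 0.4
```

>>> {"op": "jog_arm", "data": {"travel": [[-5, 2, -1.5], [-2, 0.5, 0], [0, 0, 0], [0, 0, 0], [0, 0, 0], [0, 0, 0], [0, 0, 0], [0, 0, 0], [0, 0, 0], [0, 0, 0]], "angular": [[-0.003, 0, -0.005], [0, 0, 0], [0, 0, 0], [0, 0, 0], [0, 0, 0], [0, 0, 0], [0, 0, 0], [0, 0, 0], [0, 0, 0], [0, 0, 0]], "fingers": [1, 1, 1, 0, 0, 0, 0, 0, 0, 0], "squeeze": 60}}

```text
time: 5.03
tcp_pos: [586.3, 334.2, 26.0]
tool_rot: [-0.704, 0.71, -0.001, 0.002]
force: [-0.1, 0.5, 1.8]
gripper_width: 0.673
```

```bash
python3 plan.py 1 585 332 23 -1.579
```

```text
t 5.0333 p [586.3 334.2  26. ] d world [-1.3 -2.2 -3. ] tool d [2.2 1.3 3. ] turn [-0.004  0.002 -0.   ] F [-0.1  0.5  1.8] w 57.2
[[2.2, 1.3, 3.0]]
[-0.0036, 0.002, -0.0002] |step| 3.9 rot/step deg 0.24
```

>>> {"op": "jog_arm", "data": {"travel": [[0, 0, -5], [0, 0, -12], [0, 0, -18], [0, 0, -18], [0, 0, -18], [2, 0, -18], [8, 2, -14], [16, 3, -8], [24, 4, 0], [28, 5, 0], [30, 5, 0], [30, 5, 0]], "angular": [[0, 0, 0], [0, 0, 0], [0, 0, 0], [0, 0, 0], [0, 0, 0], [0, 0, 0.005], [0, 0, 0.005], [0, 0, 0.005], [0, 0, 0.005], [0, 0, 0.005], [0, 0, 0.005], [0, 0, 0]], "fingers": [0, 0, 0, 0, 0, 0, 0, 0, 0, 0, 0, 0]}}

```text
time: 6.03
tcp_pos: [555.6, 202.5, 150.5]
tool_rot: [-0.698, 0.716, 0.001, 0.006]
force: [0.4, 0.0, -1.5]
gripper_width: 0.674
```

```bash
python3 plan.py 10 538.8 44.4 150 -1.609
```

```text
t 6.0333 p [555.6 202.5 150.5] d world [ -16.8 -158.1   -0.5] tool d [158.5  12.6  -1.2] turn [-0.006  0.011  0.012] F [ 0.4  0.  -1.5] w 57.3
[[15.9, 1.3, -0.1], [15.9, 1.2, -0.1], [15.9, 1.2, -0.1], [15.9, 1.2, -0.1], [15.9, 1.2, -0.1], [15.9, 1.2, -0.0], [15.9, 1.1, -0.0], [15.9, 1.1, -0.0], [15.9, 1.1, 0.0], [15.9, 1.1, 0.0]]
[-0.0006, 0.0011, 0.0012] |step| 15.9 rot/step deg 0.1
```

>>> {"op": "jog_arm", "data": {"travel": [[26, 2, 0], [24, 2, 0], [22, 2, 0], [20, 2, 0], [16, 1, 0], [12, 1, 0], [8, 0.5, 0], [5, 0.5, 0], [2, 0, 0], [0, 0, 0], [0, 0, 0]], "angular": [[0, 0.002, 0.003], [0, 0.002, 0.003], [0, 0.002, 0.003], [0, 0.002, 0.003], [0, 0, 0], [0, 0, 0], [0, 0, 0], [0, 0, 0], [0, 0, 0], [0, 0, 0], [0, 0, 0]], "fingers": [0, 0, 0, 0, 0, 0, 0, 0, 0, 0, 0]}}

```text
time: 6.95
tcp_pos: [537.2, 54.3, 157.5]
tool_rot: [-0.691, 0.723, -0.005, 0.004]
force: [-0.8, -0.2, -3.0]
gripper_width: 0.674
```

```bash
python3 plan.py 1 538.8 44.4 110 -1.609;
```

```text
t 6.95 p [537.2  54.3 157.5] d world [  1.6  -9.9 -47.5] tool d [ 9.8 -1.5 47.5] turn [-0.011 -0.001 -0.008] F [-0.8 -0.2 -3. ] w 57.3
[[9.8, -1.5, 47.5]]
[-0.0115, -0.0011, -0.0078] |step| 48.5 rot/step deg 0.8
```

>>> {"op": "jog_arm", "data": {"travel": [[5, -1, 8], [4, -0.5, 12], [1, 0, 10], [0, 0, 6], [0, 0, 3], [0, 0, 0], [0, 0, 0]], "angular": [[-0.005, 0, -0.004], [-0.005, 0, -0.004], [0, 0, 0], [0, 0, 0], [0, 0, 0], [0, 0, 0], [0, 0, 0]], "fingers": [0, 0, 0, 0, 0, 0, 0]}}

```text
time: 7.53
tcp_pos: [538.0, 46.8, 112.3]
tool_rot: [-0.696, 0.718, 0.001, -0.001]
force: [-0.2, -0.6, -2.4]
gripper_width: 0.673
```

```bash
python3 plan.py 1 538.8 44.4 104 -1.609;
```

```text
t 7.5333 p [538.   46.8 112.3] d world [ 0.8 -2.4 -8.3] tool d [ 2.4 -0.9  8.3] turn [0.003 0.001 0.006] F [-0.2 -0.6 -2.4] w 57.2
[[2.4, -0.9, 8.3]]
[0.0027, 0.0006, 0.0064] |step| 8.7 rot/step deg 0.4
```

>>> {"op": "jog_arm", "data": {"travel": [[1, -0.5, 2], [0, 0, 3], [0, 0, 2], [0, 0, 1], [0, 0, 1], [0, 0, 0]], "angular": [[0.002, 0, 0.005], [0, 0, 0], [0, 0, 0], [0, 0, 0], [0, 0, 0], [0, 0, 0]], "fingers": [0, 0, 0, 0, 0, 0]}}

```text
time: 8.03
tcp_pos: [539.2, 46.3, 103.4]
tool_rot: [-0.694, 0.72, -0.0, 0.001]
force: [0.4, 0.1, -3.1]
gripper_width: 0.671
```

```bash
python3 plan.py 1 538.8 46 102 -1.609;
```

```text
t 8.0333 p [539.2  46.3 103.4] d world [-0.4 -0.3 -1.4] tool d [0.3 0.4 1.4] turn [-0.002  0.001  0.001] F [ 0.4  0.1 -3.1] w 57.0
[[0.3, 0.4, 1.4]]
[-0.0016, 0.0011, 0.0012] |step| 1.5 rot/step deg 0.13
```

>>> {"op": "jog_arm", "data": {"travel": [[0, 0, 1], [0, 0, 1], [0, 0, 0.5], [0, 0, 0]], "angular": [[0, 0, 0], [0, 0, 0], [0, 0, 0], [0, 0, 0]], "fingers": [0, 0, 0, 0]}}

```text
time: 8.37
tcp_pos: [539.6, 46.4, 102.2]
tool_rot: [-0.694, 0.72, -0.001, 0.001]
force: [0.1, -0.1, -3.5]
gripper_width: 0.668
```

>>> {"op": "jog_arm", "data": {"travel": [[0, 0, 1.5], [0, 0, 1], [0, 0, 1], [0, 0, 0]], "angular": [[0, 0, 0], [0, 0, 0], [0, 0, 0], [0, 0, 0]], "fingers": [0, 0, 0, 0]}}

```text
time: 8.7
tcp_pos: [539.9, 46.5, 102.3]
tool_rot: [-0.694, 0.72, -0.002, 0.001]
force: [0.4, 0.7, -3.1]
gripper_width: 0.676
```

>>> {"op": "jog_arm", "data": {"travel": [[0, 0, 2.5], [0, 0, 2.5], [0, 0, 0]], "angular": [[0, 0, 0], [0, 0, 0], [0, 0, 0]], "fingers": [0, 0, 0]}}

```text
time: 8.95
tcp_pos: [540.5, 46.6, 102.9]
tool_rot: [-0.694, 0.72, -0.003, 0.001]
force: [0.2, -0.6, -3.1]
gripper_width: 0.675
```

```bash
python3 - <<'E'
from h import *
s=bot.get_state(); print({k:np.round(v,3) for k,v in s.items()})
im=bot.read_camera("side"); cv2.imwrite("pics/s2.png",tile(im,(233,185),w=90,h=75,s=8))
s=bot.get_state(); print(s["tcp_pos"],s["force"])
E
```

```text
{'time': np.float64(8.95), 'q': array([ 0.071,  0.461, -0.343,  1.976,  0.231,  0.737, -2.018]), 'qd': array([-0.   , -0.027, -0.003, -0.007, -0.009,  0.029,  0.005]), 'joint_efforts': array([ 2.9000e-02, -5.2702e+01, -3.3790e+00, -2.1839e+01, -1.0000e-02,
        2.6300e-01, -1.0000e-03]), 'tcp_pos': array([540.494,  46.618, 102.87 ]), 'tool_rot': array([-0.694,  0.72 , -0.003,  0.001]), 'force': array([ 0.197, -0.555, -3.111]), 'ft_torque': array([-0.042, -0.069,  0.019]), 'gripper_width': np.float64(0.675)}
[540.82905456  46.72211171 102.80626843] [ 0.53402316  0.27400159 -2.69403089]
```

View pics/s2.png

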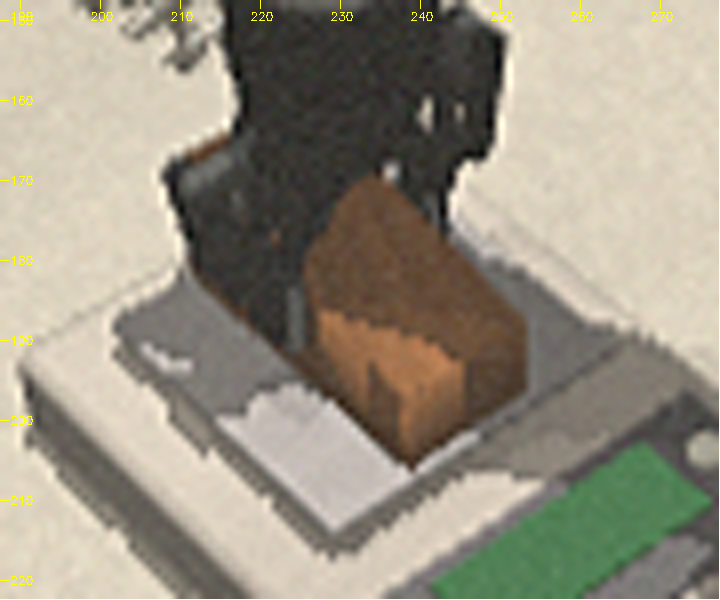

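>>> {"op": "jog_arm", "data": {"travel": [[0, 0, 4], [0, 0, 4]], "angular": [[0, 0, 0], [0, 0, 0]], "fingers": [0, 0]}}

```text
time: 9.17
tcp_pos: [541.2, 46.6, 101.7]
tool_rot: [-0.694, 0.72, -0.004, 0.0]
force: [-24.9, -5.4, 62.8]
gripper_width: 0.672
```

```bash
python3 plan.py 1 538.8 46 102 -1.609;
```

```text
t 9.1667 p [541.2  46.6 101.7] d world [-2.4 -0.6  0.3] tool d [ 0.7  2.4 -0.3] turn [-0.007 -0.005  0.001] F [-24.9  -5.4  62.8] w 57.1
[[0.7, 2.4, -0.3]]
[-0.0067, -0.0054, 0.0006] |step| 2.5 rot/step deg 0.49
```

>>> {"op": "jog_arm", "data": {"travel": [[0, 0, -3], [0, 1.5, -3], [0, 1.5, 0], [0, 0, 0], [0, 0, 0]], "angular": [[0, 0, 0], [-0.004, -0.003, 0], [-0.003, -0.002, 0], [0, 0, 0], [0, 0, 0]], "fingers": [0, 0, 0, 0, 0]}}

```text
time: 9.58
tcp_pos: [538.3, 46.9, 107.9]
tool_rot: [-0.694, 0.72, -0.0, 0.0]
force: [0.1, -0.1, -2.9]
gripper_width: 0.667
```

```bash
python3 plan.py 1 538.8 46 102 -1.609;python3 - <<'E'
from h import *
im=bot.read_camera("side"); cv2.imwrite("pics/s3.png",im)
# compare near-bottom corner model for base level with gap g and tilt
from fit import place,BASE
s=bot.get_state();p=s["tcp_pos"]
print(p)
for g in(0,): 
    P=np.array([[-65,29,0],[-65,-29,0],[-65,29,40],[-65,-29,40],[65,29,0],[65,29,66]],float)
    print(proj("side",place(P,p[0]-1.2,p[1],-.038,p[2]-26)).round(1).tolist())
E
```

```text
t 9.5833 p [538.3  46.9 107.9] d world [ 0.5 -0.9 -5.9] tool d [ 0.9 -0.6  5.9] turn [-0.001  0.     0.001] F [ 0.1 -0.1 -2.9] w 56.7
[[0.9, -0.6, 5.9]]
[-0.0005, 0.0004, 0.0008] |step| 6.0 rot/step deg 0.06
[538.05755082  46.81232718 107.72372664]
[[238.7, 206.6], [253.7, 196.9], [238.2, 197.6], [253.6, 187.8], [212.3, 182.6], [210.2, 167.2]]
```

>>> {"op": "jog_arm", "data": {"travel": [[1, -0.5, 1.5], [0, 0, 2], [0, 0, 1.5], [0, 0, 1], [0, 0, 1], [0, 0, 1], [0, 0, 1]], "angular": [[0, 0, 0], [0, 0, 0], [0, 0, 0], [0, 0, 0], [0, 0, 0], [0, 0, 0], [0, 0, 0]], "fingers": [0, 0, 0, 0, 0, 0, 0]}}

```text
time: 10.22
tcp_pos: [538.0, 45.7, 101.9]
tool_rot: [-0.694, 0.72, -0.0, -0.002]
force: [-6.7, -1.3, 11.9]
gripper_width: 0.669
```

```bash
python3 plan.py 1 538.8 46 102 -1.609
```

```text
t 10.2167 p [538.   45.7 101.9] d world [0.8 0.3 0.1] tool d [-0.4 -0.8 -0.1] turn [ 0.002 -0.003  0.   ] F [-6.7 -1.3 11.9] w 56.9
[[-0.4, -0.8, -0.1]]
[0.0018, -0.0026, 0.0004] |step| 0.9 rot/step deg 0.18
```

>>> {"op": "jog_arm", "data": {"travel": [[0, 0, 0], [0, 0, 0], [0, 0, 0], [0, 0, 0], [0, 0, -8], [0, 0, -16], [0, 0, -24], [0, 0, -30], [0, 0, -30], [0, 0, -25], [0, 0, -15], [0, 0, 0]], "angular": [[0, 0, 0], [0, 0, 0], [0, 0, 0], [0, 0, 0], [0, 0, 0], [0, 0, 0], [0, 0, 0], [0, 0, 0], [0, 0, 0], [0, 0, 0], [0, 0, 0], [0, 0, 0]], "fingers": [0.78, 0.85, 1, 1, 1, 1, 1, 1, 1, 1, 1, 1]}}

```text
time: 11.22
tcp_pos: [538.0, 46.8, 258.3]
tool_rot: [-0.694, 0.72, 0.001, -0.002]
force: [-0.1, 0.7, 0.1]
gripper_width: 0.999
```

```bash
python3 plan.py 24 586 -335 170 -1.72
```

```text
t 11.2167 p [538.   46.8 258.3] d world [  48.  -381.8  -88.3] tool d [379.6 -62.2  88.5] turn [ 0.004 -0.002  0.113] F [-0.1  0.7  0.1] w 85.0
[[15.8, -2.6, 3.7], [15.8, -2.7, 3.7], [15.8, -2.7, 3.7], [15.8, -2.8, 3.7], [15.8, -2.9, 3.7], [15.8, -3.0, 3.7], [15.7, -3.0, 3.7], [15.7, -3.1, 3.7], [15.7, -3.2, 3.7], [15.7, -3.3, 3.7], [15.7, -3.3, 3.7], [15.7, -3.4, 3.7], [15.7, -3.5, 3.7], [15.6, -3.5, 3.7], [15.6, -3.6, 3.7], [15.6, -3.7, 3.7], [15.6, -3.8, 3.7], [15.6, -3.8, 3.7], [15.5, -3.9, 3.7], [15.5, -4.0, 3.7], [15.5, -4.1, 3.7], [15.5, -4.1, 3.7], [15.5, -4.2, 3.7], [15.5, -4.3, 3.7]]
[0.0002, -0.0001, 0.0047] |step| 16.4 rot/step deg 0.27
```

>>> {"op": "jog_arm", "data": {"travel": [[20, -3, 0], [28, -5, 0], [34, -6, 0], [34, -6, 0], [34, -6, 0], [34, -6, 0], [34, -6, 0], [34, -6, 0], [34, -6, 2], [30, -6, 4], [24, -4, 5], [14, -3, 6]], "angular": [[0, 0, 0.01], [0, 0, 0.01], [0, 0, 0.01], [0, 0, 0.01], [0, 0, 0.01], [0, 0, 0.01], [0, 0, 0.01], [0, 0, 0.01], [0, 0, 0.01], [0, 0, 0.01], [0, 0, 0.01], [0, 0, 0]], "fingers": [1, 1, 1, 1, 1, 1, 1, 1, 1, 1, 1, 1]}}

```text
time: 12.22
tcp_pos: [570.5, -319.6, 237.2]
tool_rot: [-0.657, 0.754, 0.003, -0.001]
force: [0.5, -0.3, 0.2]
gripper_width: 0.995
```

```bash
python3 plan.py 1 586 -335 170 -1.719
cat > chk.py <<'E'
import sys
from fit import *
ims={}
for n in("top","side"):
    ims[n]=bot.read_camera(n); cv2.imwrite(f"pics/{sys.argv[1]}_{n}.png",ims[n])
E
python3 chk.py c1; python3 - <<'E'
from fit import *
ims={n:cv2.imread(f"pics/c1_{n}.png") for n in("top","side")}
p0=(537,45,-.038,76)
for n in ims:
    q=proj(n,place(BASE[0],*p0)).mean(0); print(n,q)
try:
    M={n:mask(ims[n],proj(n,[[537,45,76+45]])[0],0) for n in ims}
    p,f=fit(BASE,M,p0); print("base on pan",p.round(3),round(f,3),[m.sum()/16 for m in M.values()])
except AssertionError: print("mask miss")
pt=[(233.5,154.8),(272.8,156.8),(271.3,195.7),(232,193.3)]
E
```

```text
t 12.2167 p [ 570.5 -319.6  237.2] d world [ 15.5 -15.4 -67.2] tool d [ 13.3 -17.7  67.1] turn [0.005 0.002 0.012] F [ 0.5 -0.3  0.2] w 84.6
[[13.3, -17.7, 67.1]]
[0.0048, 0.0021, 0.0116] |step| 70.6 rot/step deg 0.73
top [252.4455188  174.84242898]
side [232.91796229 184.88489264]
base on pan [ 5.36496e+02  4.72760e+01 -2.80000e-02  8.25570e+01] 0.1 [np.float64(660.75), np.float64(1106.75)]
```

>>> {"op": "jog_arm", "data": {"travel": [[6, -8, 10], [6, -7, 18], [3, -3, 22], [0, 0, 24], [0, 0, 24], [0, 0, 22], [0, 0, 18], [0, 0, 12], [0, 0, 8], [0, 0, 4], [0, 0, 0]], "angular": [[0.002, 0.001, 0.006], [0.002, 0.001, 0.005], [0, 0, 0], [0, 0, 0], [0, 0, 0], [0, 0, 0], [0, 0, 0], [0, 0, 0], [0, 0, 0], [0, 0, 0], [0, 0, 0]], "fingers": [1, 1, 1, 1, 1, 1, 1, 1, 1, 1, 1]}}

```text
time: 13.23
tcp_pos: [591.4, -315.8, 66.0]
tool_rot: [-0.661, 0.751, 0.005, 0.005]
force: [-0.3, 0.5, 0.7]
gripper_width: 0.996
```

```bash
python3 plan.py 1 586 -338 15 -1.719
```

```text
t 13.2333 p [ 591.4 -315.8   66. ] d world [ -5.4 -22.2 -51. ] tool d [23.4  2.4 50.7] turn [0.002 0.014 0.021] F [-0.3  0.5  0.7] w 84.7
[[23.4, 2.4, 50.7]]
[0.0021, 0.014, 0.0205] |step| 55.9 rot/step deg 1.43
```

>>> {"op": "jog_arm", "data": {"travel": [[10, 1, 0], [10, 1, 0], [4, 0.5, 0], [0, 0, 0], [0, 0, 0]], "angular": [[0.001, 0.005, 0.008], [0.001, 0.005, 0.008], [0, 0.003, 0.004], [0, 0, 0], [0, 0, 0]], "fingers": [1, 1, 1, 1, 1]}}

```text
time: 13.65
tcp_pos: [587.3, -343.6, 70.1]
tool_rot: [-0.652, 0.758, -0.003, 0.001]
force: [0.1, 0.3, 0.3]
gripper_width: 1.001
```

```bash
python3 plan.py 1 586 -338 15 -1.719
```

```text
t 13.65 p [ 587.3 -343.6   70.1] d world [ -1.3   5.6 -55.1] tool d [-5.5  2.5 55.1] turn [-0.007 -0.003 -0.003] F [0.1 0.3 0.3] w 85.1
[[-5.5, 2.5, 55.1]]
[-0.0065, -0.003, -0.0027] |step| 55.4 rot/step deg 0.44
```

>>> {"op": "jog_arm", "data": {"travel": [[-4, 2, 4], [-1, 0.5, 7], [0, 0, 8], [0, 0, 8], [0, 0, 8], [0, 0, 7], [0, 0, 5], [0, 0, 3], [0, 0, 1], [0, 0, 0]], "angular": [[-0.005, -0.003, -0.003], [0, 0, 0], [0, 0, 0], [0, 0, 0], [0, 0, 0], [0, 0, 0], [0, 0, 0], [0, 0, 0], [0, 0, 0], [0, 0, 0]], "fingers": [1, 1, 1, 1, 1, 1, 1, 1, 1, 1]}}

```text
time: 14.48
tcp_pos: [585.1, -336.6, 12.6]
tool_rot: [-0.653, 0.757, 0.001, 0.0]
force: [0.6, -0.2, -0.4]
gripper_width: 1.0
```

```bash
python3 plan.py 1 586 -338 15 -1.719
```

```text
t 14.4833 p [ 585.1 -336.6   12.6] d world [ 0.9 -1.4  2.4] tool d [ 1.2 -1.1 -2.5] turn [0.001 0.002 0.001] F [ 0.6 -0.2 -0.4] w 85.0
[[1.2, -1.1, -2.5]]
[0.0005, 0.0016, 0.0014] |step| 2.9 rot/step deg 0.13
```

>>> {"op": "jog_arm", "data": {"travel": [[1, -1, -3], [0, 0, 0], [0, 0, 0], [0, 0, 0], [0, 0, 0], [0, 0, 0], [0, 0, 0], [0, 0, 0], [0, 0, 0]], "angular": [[0, 0, 0], [0, 0, 0], [0, 0, 0], [0, 0, 0], [0, 0, 0], [0, 0, 0], [0, 0, 0], [0, 0, 0], [0, 0, 0]], "fingers": [1, 0, 0, 0, 0, 0, 0, 0, 0], "squeeze": 60}}

```text
time: 15.23
tcp_pos: [587.1, -338.7, 18.0]
tool_rot: [-0.653, 0.757, -0.001, 0.001]
force: [0.1, 0.6, -2.5]
gripper_width: 0.618
```

```bash
python3 plan.py 1 586 -338 15 -1.719; python3 - <<'E'
from h import *
for _ in range(3):
    s=bot.get_state(); print(np.round(s["tcp_pos"],1),np.round(s["force"],1)); bot.read_camera("top")
E
```

```text
t 15.2333 p [ 587.1 -338.7   18. ] d world [-1.1  0.7 -3. ] tool d [-0.5  1.2  3. ] turn [-0.002  0.     0.001] F [ 0.1  0.6 -2.5] w 52.5
[[-0.5, 1.2, 3.0]]
[-0.0025, 0.0004, 0.001] |step| 3.3 rot/step deg 0.16
[ 587.1 -338.7   18. ] [ 0.1  0.6 -2.5]
[ 587.  -338.7   18. ] [ 0.2  0.4 -1.9]
[ 587.1 -338.7   18. ] [ 0.1  0.8 -1.5]
```

>>> {"op": "jog_arm", "data": {"travel": [[0, 0, -5], [0, 0, -10], [0, 0, -16], [0, 0, -22], [0, 0, -26], [0, 0, -28], [0, 0, -28], [0, 0, -28], [0, 0, -24], [0, 0, -14], [0, 0, -6], [0, 0, 0]], "angular": [[0, 0, 0], [0, 0, 0], [0, 0, 0], [0, 0, -0.03], [0, 0, -0.06], [0, 0, -0.1], [0, 0, -0.12], [0, 0, -0.12], [0, 0, -0.12], [0, 0, -0.12], [0, 0, -0.12], [0, 0, -0.12]], "fingers": [0, 0, 0, 0, 0, 0, 0, 0, 0, 0, 0, 0]}}

```text
time: 16.38
tcp_pos: [585.8, -338.1, 244.5]
tool_rot: [0.926, -0.377, 0.002, 0.001]
force: [0.1, 1.0, -0.9]
gripper_width: 0.62
```

```bash
python3 plan.py 20 526 46 200 1.538
```

```text
t 16.3833 p [ 585.8 -338.1  244.5] d world [-59.8 384.1 -44.5] tool d [-311.1 -233.4   42.6] turn [ 7.00e-03 -2.00e-03 -2.31e+00] F [ 0.1  1.  -0.9] w 52.7
[[-15.6, -11.7, 2.1], [-14.1, -13.4, 2.1], [-12.5, -14.9, 2.1], [-10.7, -16.3, 2.1], [-8.7, -17.4, 2.2], [-6.7, -18.3, 2.2], [-4.5, -18.9, 2.2], [-2.3, -19.3, 2.2], [-0.1, -19.4, 2.2], [2.2, -19.3, 2.2], [4.4, -18.9, 2.2], [6.5, -18.3, 2.2], [8.6, -17.4, 2.2], [10.6, -16.3, 2.2], [12.4, -15.0, 2.2], [14.0, -13.5, 2.2], [15.5, -11.8, 2.2], [16.7, -9.9, 2.2], [17.8, -7.9, 2.2], [18.6, -5.8, 2.2]]
[0.0003, -0.0001, -0.1155] |step| 19.6 rot/step deg 6.62
```

>>> {"op": "jog_arm", "data": {"travel": [[-15.6, -11.7, 0], [-14, -13.4, 0], [-12.5, -15, 0], [-10.7, -16.3, 0], [-8.7, -17.4, 0], [-6.7, -18.3, 0], [-4.5, -19, 0], [-2.3, -19.3, 0], [0, -19.4, 0], [2.2, -19.3, 0], [4.4, -19, 0], [6.5, -18.3, 0]], "angular": [[0, 0, -0.12], [0, 0, -0.12], [0, 0, -0.12], [0, 0, -0.12], [0, 0, -0.12], [0, 0, -0.12], [0, 0, -0.12], [0, 0, -0.12], [0, 0, -0.12], [0, 0, -0.12], [0, 0, -0.12], [0, 0, -0.12]], "fingers": [0, 0, 0, 0, 0, 0, 0, 0, 0, 0, 0, 0]}}

```text
time: 17.38
tcp_pos: [534.6, -108.6, 255.1]
tool_rot: [0.936, 0.353, 0.003, 0.013]
force: [0.2, -0.8, -1.7]
gripper_width: 0.623
```

```bash
python3 plan.py 12 526 46 215 1.538 -0.197
```

```text
t 17.3833 p [ 534.6 -108.6  255.1] d world [ -8.6 154.6 -40.1] tool d [  95.8 -122.7   36.5] turn [-0.163  0.095 -0.812] F [ 0.2 -0.8 -1.7] w 53.0
[[8.0, -10.2, 3.0], [8.6, -9.7, 3.0], [9.2, -9.1, 2.9], [9.8, -8.5, 2.9], [10.4, -7.9, 2.8], [10.8, -7.2, 2.8], [11.3, -6.5, 2.8], [11.7, -5.8, 2.8], [12.0, -5.0, 2.8], [12.3, -4.2, 2.9], [12.5, -3.4, 2.9], [12.7, -2.6, 3.0]]
[-0.0136, 0.0079, -0.0676] |step| 13.3 rot/step deg 3.98
```

>>> {"op": "jog_arm", "data": {"travel": [[9, -11.5, 3], [10, -11, 3], [11, -10.5, 3], [12, -10, 3], [12, -9, 3], [12, -8, 3], [12, -7, 3], [11, -5, 3], [9, -4, 2], [6, -2, 2], [2, -1, 0], [0, 0, 0]], "angular": [[-0.016, 0.009, -0.08], [-0.016, 0.009, -0.08], [-0.016, 0.009, -0.08], [-0.016, 0.009, -0.08], [-0.016, 0.009, -0.08], [-0.016, 0.009, -0.08], [-0.016, 0.009, -0.08], [-0.016, 0.009, -0.08], [-0.014, 0.009, -0.06], [-0.013, 0.008, -0.04], [-0.01, 0.006, -0.02], [0, 0, 0]], "fingers": [0, 0, 0, 0, 0, 0, 0, 0, 0, 0, 0, 0]}}

```text
time: 18.38
tcp_pos: [515.9, 32.3, 229.4]
tool_rot: [0.714, 0.692, 0.072, 0.081]
force: [0.1, -0.1, -1.6]
gripper_width: 0.619
```

```bash
python3 plan.py 6 526 46 176 1.538 -0.197
```

```text
t 18.3833 p [515.9  32.3 229.4] d world [ 10.1  13.7 -53.4] tool d [14.5 -2.  54.1] turn [0.019 0.009 0.002] F [ 0.1 -0.1 -1.6] w 52.6
[[2.4, -0.3, 9.0], [2.4, -0.3, 9.0], [2.4, -0.3, 9.0], [2.4, -0.2, 9.0], [2.4, -0.2, 9.0], [2.3, -0.2, 9.0]]
[0.0032, 0.0014, 0.0003] |step| 9.3 rot/step deg 0.2
```

>>> {"op": "jog_arm", "data": {"travel": [[4, -1, 5], [5, -1, 8], [4, 0, 10], [1, 0, 10], [0, 0, 8], [0, 0, 5], [0, 0, 2], [0, 0, 0], [0, 0, 0]], "angular": [[0.008, 0.004, 0], [0.008, 0.004, 0], [0.003, 0.001, 0], [0, 0, 0], [0, 0, 0], [0, 0, 0], [0, 0, 0], [0, 0, 0], [0, 0, 0]], "fingers": [0, 0, 0, 0, 0, 0, 0, 0, 0]}}

```text
time: 19.13
tcp_pos: [526.8, 43.6, 177.4]
tool_rot: [0.719, 0.688, 0.067, 0.069]
force: [0.4, -1.3, -1.1]
gripper_width: 0.617
```

```bash
python3 plan.py 6 528.3 45.8 166 1.538 -0.197; python3 - <<'E'
from h import *
im=bot.read_camera("side"); cv2.imwrite("pics/s4.png",tile(im,(233,175),w=90,h=75,s=8))
E
```

```text
t 19.1333 p [526.8  43.6 177.4] d world [  1.5   2.2 -11.4] tool d [ 2.2 -0.9 11.5] turn [-0.004  0.001 -0.012] F [ 0.4 -1.3 -1.1] w 52.4
[[0.4, -0.1, 1.9], [0.4, -0.1, 1.9], [0.4, -0.1, 1.9], [0.4, -0.1, 1.9], [0.4, -0.1, 1.9], [0.4, -0.1, 1.9]]
[-0.0006, 0.0002, -0.0019] |step| 2.0 rot/step deg 0.12
```

View pics/s4.png

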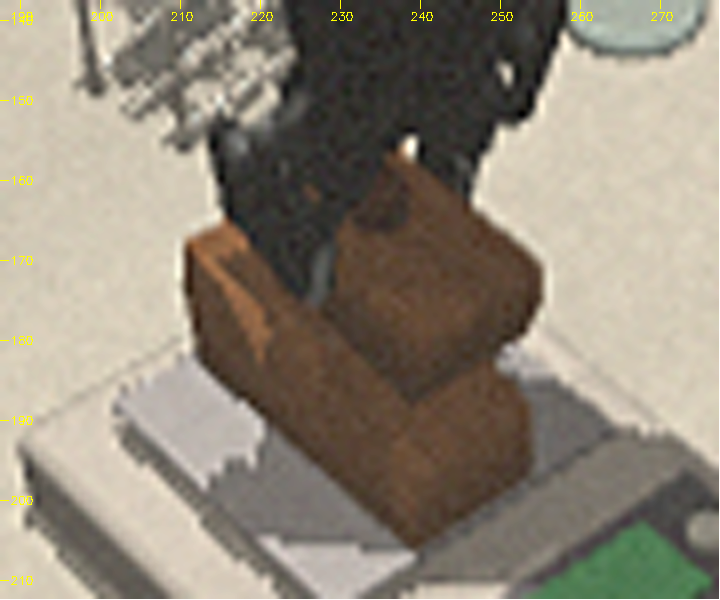

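>>> {"op": "jog_arm", "data": {"travel": [[1, -0.5, 3], [1, -0.5, 5], [0.3, 0, 5], [0, 0, 4], [0, 0, 3], [0, 0, 2], [0, 0, 1], [0, 0, 0]], "angular": [[-0.003, 0, -0.008], [-0.001, 0, -0.004], [0, 0, 0], [0, 0, 0], [0, 0, 0], [0, 0, 0], [0, 0, 0], [0, 0, 0]], "fingers": [0, 0, 0, 0, 0, 0, 0, 0]}}

```text
time: 19.85
tcp_pos: [531.4, 45.6, 153.6]
tool_rot: [0.715, 0.692, 0.069, 0.073]
force: [0.3, -0.9, -1.3]
gripper_width: 0.618
```

```bash
python3 plan.py 1 532.2 45.8 146.5 1.538 -0.197
```

```text
t 19.85 p [531.4  45.6 153.6] d world [ 0.8  0.2 -7.1] tool d [ 0.2 -0.7  7.1] turn [0.003 0.002 0.001] F [ 0.3 -0.9 -1.3] w 52.5
[[0.2, -0.7, 7.1]]
[0.003, 0.0022, 0.0007] |step| 7.1 rot/step deg 0.22
```

>>> {"op": "jog_arm", "data": {"travel": [[0, -0.5, 2], [0, 0, 2], [0, 0, 1], [0, 0, 1], [0, 0, 1]], "angular": [[0.002, 0.002, 0], [0, 0, 0], [0, 0, 0], [0, 0, 0], [0, 0, 0]], "fingers": [0, 0, 0, 0, 0]}}

```text
time: 20.27
tcp_pos: [532.7, 45.6, 146.3]
tool_rot: [0.715, 0.692, 0.069, 0.071]
force: [-0.0, -0.3, -1.8]
gripper_width: 0.62
```

```bash
python3 plan.py 1 532.2 45.8 146.5 1.538 -0.197
```

```text
t 20.2667 p [532.7  45.6 146.3] d world [-0.5  0.2  0.2] tool d [ 0.2 -0.5 -0.3] turn [ 0.002 -0.     0.   ] F [-0.  -0.3 -1.8] w 52.7
[[0.2, -0.5, -0.3]]
[0.0015, -0.0001, 0.0005] |step| 0.6 rot/step deg 0.09
```

No contact is felt yet, so I'll creep down.

>>> {"op": "jog_arm", "data": {"travel": [[0, 0, 1], [0, 0, 1], [0, 0, 1]], "angular": [[0, 0, 0], [0, 0, 0], [0, 0, 0]], "fingers": [0, 0, 0]}}

```text
time: 20.52
tcp_pos: [533.0, 45.7, 145.8]
tool_rot: [0.715, 0.692, 0.068, 0.073]
force: [-9.0, -2.3, 16.0]
gripper_width: 0.617
```

```bash
python3 plan.py 1 532.2 45.8 146.5 1.538 -0.197
```

```text
t 20.5167 p [533.   45.7 145.8] d world [-0.8  0.1  0.7] tool d [ 0.  -0.6 -0.9] turn [0.002 0.004 0.001] F [-9.  -2.3 16. ] w 52.5
[[0.0, -0.6, -0.9]]
[0.0016, 0.0038, 0.0007] |step| 1.1 rot/step deg 0.24
```

>>> {"op": "jog_arm", "data": {"travel": [[0, 0, 0], [0, 0, 0], [0, 0, 0], [0, 0, 0], [0, 0, 0], [0, 0, -6], [0, 0, -12], [0, 0, -20], [0, 0, -26], [0, 0, -26], [0, 0, -20], [0, 0, -8]], "angular": [[0, 0, 0], [0, 0, 0], [0, 0, 0], [0, 0, 0], [0, 0, 0], [0, 0, 0], [0, 0, 0], [0, 0, 0], [0, 0, 0], [0.05, 0, 0], [0.1, 0, 0], [0.04, 0, 0]], "fingers": [0.7, 0.78, 0.9, 1, 1, 1, 1, 1, 1, 1, 1, 1]}}

```text
time: 21.52
tcp_pos: [506.5, 47.8, 266.6]
tool_rot: [0.717, 0.697, -0.003, 0.0]
force: [1.3, 0.3, 0.4]
gripper_width: 1.002
```

```bash
python3 plan.py 16 402 -303 200 -0.41
```

```text
t 21.5167 p [506.5  47.8 266.6] d world [-104.5 -350.8  -66.6] tool d [-353.3  -94.6   68.5] turn [0.002 0.007 1.953] F [1.3 0.3 0.4] w 85.1
[[-22.1, -5.9, 4.3], [-22.6, -3.2, 4.3], [-22.9, -0.4, 4.3], [-22.7, 2.4, 4.3], [-22.3, 5.1, 4.2], [-21.5, 7.8, 4.2], [-20.4, 10.4, 4.2], [-19.0, 12.8, 4.2], [-17.3, 15.0, 4.2], [-15.3, 17.0, 4.2], [-13.1, 18.7, 4.2], [-10.8, 20.2, 4.2], [-8.2, 21.3, 4.2], [-5.6, 22.2, 4.2], [-2.8, 22.7, 4.2], [-0.0, 22.9, 4.2]]
[0.0001, 0.0004, 0.1221] |step| 23.3 rot/step deg 6.99
```

>>> {"op": "jog_arm", "data": {"travel": [[-22, -6, 0], [-22.5, -3, 0], [-23, 0, 0], [-22.7, 2.4, 0], [-22.3, 5, 0], [-21.5, 7.8, 0], [-20.4, 10.4, 0], [-19, 12.8, 0], [-17.3, 15, 0], [-15.3, 17, 0], [-13, 18.7, 0], [-10.8, 20, 0]], "angular": [[0, 0, 0.122], [0, 0, 0.122], [0, 0, 0.122], [0, 0, 0.122], [0, 0, 0.122], [0, 0, 0.122], [0, 0, 0.122], [0, 0, 0.122], [0, 0, 0.122], [0, 0, 0.122], [0, 0, 0.122], [0, 0, 0.122]], "fingers": [1, 1, 1, 1, 1, 1, 1, 1, 1, 1, 1, 1]}}

```text
time: 22.52
tcp_pos: [425.6, -216.0, 274.9]
tool_rot: [1.0, 0.024, 0.004, -0.002]
force: [0.2, 0.7, -0.0]
gripper_width: 1.0
```

```bash
python3 plan.py 8 402 -303 200 -0.41
```

```text
t 22.5167 p [ 425.6 -216.   274.9] d world [-23.6 -87.  -74.9] tool d [-28.4  86.1  74.3] turn [-0.006 -0.006  0.459] F [ 0.2  0.7 -0. ] w 85.0
[[-3.5, 10.8, 9.3], [-2.9, 10.9, 9.3], [-2.3, 11.1, 9.3], [-1.6, 11.2, 9.3], [-1.0, 11.3, 9.3], [-0.3, 11.3, 9.3], [0.3, 11.3, 9.3], [1.0, 11.2, 9.4]]
[-0.0008, -0.0008, 0.0574] |step| 14.6 rot/step deg 3.29
```

>>> {"op": "jog_arm", "data": {"travel": [[-4, 12, 6], [-3.5, 13, 8], [-3, 13, 9], [-2, 12, 10], [-1, 10, 10], [0, 7, 10], [0, 4, 10], [0, 1, 8], [0, 0, 4], [0, 0, 0], [0, 0, 0]], "angular": [[-0.001, -0.001, 0.07], [-0.001, -0.001, 0.07], [-0.001, -0.001, 0.07], [-0.001, -0.001, 0.07], [-0.001, -0.001, 0.06], [0, 0, 0.05], [0, 0, 0.03], [0, 0, 0.01], [0, 0, 0], [0, 0, 0], [0, 0, 0]], "fingers": [1, 1, 1, 1, 1, 1, 1, 1, 1, 1, 1]}}

```text
time: 23.43
tcp_pos: [399.8, -293.9, 200.0]
tool_rot: [0.979, -0.206, 0.003, -0.0]
force: [-0.0, -0.0, -0.6]
gripper_width: 1.0
```

```bash
python3 plan.py 8 402 -304 150 -0.41; python3 chk.py c2; python3 - <<'E'
from fit import *
ims={n:cv2.imread(f"pics/c2_{n}.png") for n in("top","side")}
T=[tile(ims["top"],(252,175),w=66,h=75,s=6),tile(ims["side"],(233,180),w=67,h=75,s=6)]
cv2.imwrite("pics/v9.png",np.hstack(T))
E
```

```text
t 23.4333 p [ 399.8 -293.9  200. ] d world [  2.2 -10.1 -50. ] tool d [ 5.8  8.5 50. ] turn [-0.002 -0.006 -0.005] F [-0.  -0.  -0.6] w 85.0
[[0.7, 1.1, 6.2], [0.7, 1.1, 6.2], [0.7, 1.1, 6.2], [0.7, 1.1, 6.2], [0.7, 1.1, 6.2], [0.7, 1.1, 6.2], [0.7, 1.1, 6.2], [0.7, 1.1, 6.2]]
[-0.0002, -0.0007, -0.0007] |step| 6.4 rot/step deg 0.06
```

View pics/v9.png

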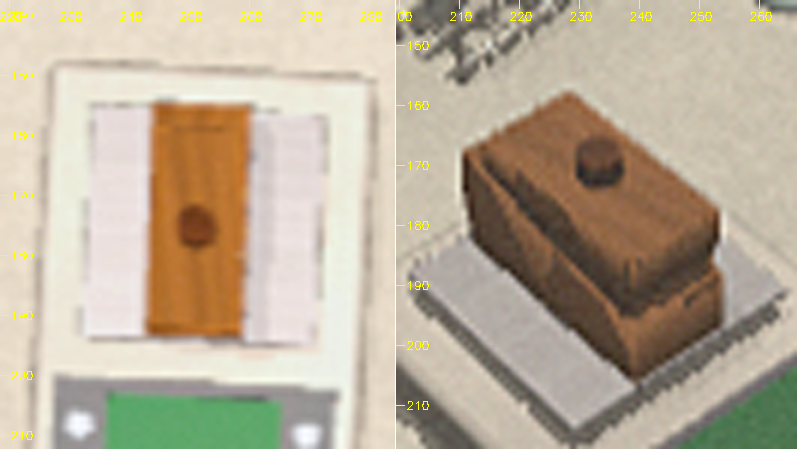

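```bash
python3 - <<'E'
from fit import *
print(tri({"top":(251.5,175.3),"side":(233.5,168.5)}).round(1))
ims={n:cv2.imread(f"pics/c2_{n}.png") for n in("top","side")}
c,s=np.cos(.1974),np.sin(.1974)
def tilt(P): # wedge frame on slope, base frame
    return P@np.array([[c,0,-s],[0,1,0],[s,0,c]]).T+[0,0,53]
ST=BASE+[tilt(P) for P in WEDGE]
M={n:mask(ims[n],proj(n,[[535,46,76+75]])[0],0) for n in ims}
p,f=fit(ST,M,(536,46,-.03,80)); print(p.round(3),round(f,3))
E
```

```text
[526.7  46.3 177.6]
[ 5.36298e+02  4.74610e+01 -3.10000e-02  8.25240e+01] 0.118
```

>>> {"op": "jog_arm", "data": {"travel": [[3, 4, 6], [2.5, 3, 10], [0.5, 1, 12], [0, 0, 12], [0, 0, 10], [0, 0, 8], [0, 0, 5], [0, 0, 2], [0, 0, 0], [0, 0, 0]], "angular": [[-0.001, -0.003, -0.002], [-0.001, -0.003, -0.002], [0, 0, 0], [0, 0, 0], [0, 0, 0], [0, 0, 0], [0, 0, 0], [0, 0, 0], [0, 0, 0], [0, 0, 0]], "fingers": [1, 1, 1, 1, 1, 1, 1, 1, 1, 1]}}

```text
time: 24.37
tcp_pos: [403.7, -304.7, 128.6]
tool_rot: [0.979, -0.203, 0.0, 0.0]
force: [0.7, -0.3, -0.1]
gripper_width: 0.998
```

```bash
python3 plan.py 8 402 -304 30 -0.41
```

```text
t 24.3667 p [ 403.7 -304.7  128.6] d world [ -1.7   0.7 -98.6] tool d [-1.9  0.  98.6] turn [ 0.    -0.     0.002] F [ 0.7 -0.3 -0.1] w 84.8
[[-0.2, 0.0, 12.3], [-0.2, 0.0, 12.3], [-0.2, 0.0, 12.3], [-0.2, 0.0, 12.3], [-0.2, 0.0, 12.3], [-0.2, 0.0, 12.3], [-0.2, 0.0, 12.3], [-0.2, 0.0, 12.3]]
[0.0, -0.0, 0.0002] |step| 12.3 rot/step deg 0.01
```

>>> {"op": "jog_arm", "data": {"travel": [[-1, 0, 6], [-0.5, 0, 10], [0, 0, 13], [0, 0, 14], [0, 0, 14], [0, 0, 13], [0, 0, 10], [0, 0, 7], [0, 0, 4], [0, 0, 1], [0, 0, 0]], "angular": [[0, 0, 0.002], [0, 0, 0], [0, 0, 0], [0, 0, 0], [0, 0, 0], [0, 0, 0], [0, 0, 0], [0, 0, 0], [0, 0, 0], [0, 0, 0], [0, 0, 0]], "fingers": [1, 1, 1, 1, 1, 1, 1, 1, 1, 1, 1]}}

```text
time: 25.28
tcp_pos: [404.1, -305.4, 31.2]
tool_rot: [0.979, -0.204, 0.003, 0.002]
force: [0.5, 0.8, 0.7]
gripper_width: 1.001
```

```bash
python3 plan.py 8 402 -304 30 -0.41
```

```text
t 25.2833 p [ 404.1 -305.4   31.2] d world [-2.1  1.4 -1.2] tool d [-2.5 -0.5  1.2] turn [ 0.002 -0.007 -0.001] F [0.5 0.8 0.7] w 85.1
[[-0.3, -0.1, 0.2], [-0.3, -0.1, 0.2], [-0.3, -0.1, 0.2], [-0.3, -0.1, 0.2], [-0.3, -0.1, 0.2], [-0.3, -0.1, 0.2], [-0.3, -0.1, 0.2], [-0.3, -0.1, 0.2]]
[0.0002, -0.0009, -0.0001] |step| 0.4 rot/step deg 0.05
```

>>> {"op": "jog_arm", "data": {"travel": [[-2, -0.5, 0], [0, 0, 0], [0, 0, 0], [0, 0, 0], [0, 0, 0], [0, 0, 0], [0, 0, 0], [0, 0, 0], [0, 0, 0]], "angular": [[0.002, -0.006, 0], [0, 0, 0], [0, 0, 0], [0, 0, 0], [0, 0, 0], [0, 0, 0], [0, 0, 0], [0, 0, 0], [0, 0, 0]], "fingers": [1, 0, 0, 0, 0, 0, 0, 0, 0], "squeeze": 60}}

```text
time: 26.03
tcp_pos: [403.2, -305.0, 33.4]
tool_rot: [0.979, -0.204, 0.002, 0.001]
force: [-0.3, 0.6, -1.4]
gripper_width: 0.577
```

```bash
python3 plan.py 8 402 -304 30 -0.41
```

```text
t 26.0333 p [ 403.2 -305.    33.4] d world [-1.2  1.  -3.4] tool d [-1.5 -0.4  3.4] turn [ 0.001 -0.004 -0.002] F [-0.3  0.6 -1.4] w 49.0
[[-0.2, -0.1, 0.4], [-0.2, -0.1, 0.4], [-0.2, -0.1, 0.4], [-0.2, -0.1, 0.4], [-0.2, -0.1, 0.4], [-0.2, -0.1, 0.4], [-0.2, -0.1, 0.4], [-0.2, -0.1, 0.4]]
[0.0001, -0.0005, -0.0002] |step| 0.5 rot/step deg 0.03
```

>>> {"op": "jog_arm", "data": {"travel": [[0, 0, -5], [0, 0, -12], [0, 0, -20], [0, 0, -26], [0, 0, -30], [0, 0, -32], [0, 0, -32], [0, 0, -30], [0, 0, -24], [0, 0, -14], [0, 0, -5], [0, 0, 0]], "angular": [[0, 0, 0], [0, 0, 0], [0, 0, 0], [0, 0, 0], [0, 0, 0.03], [0, 0, 0.07], [0, 0, 0.11], [0, 0, 0.12], [0, 0, 0.12], [0, 0, 0.12], [0, 0, 0.12], [0, 0, 0.12]], "fingers": [0, 0, 0, 0, 0, 0, 0, 0, 0, 0, 0, 0]}}

```text
time: 27.03
tcp_pos: [401.2, -300.4, 284.2]
tool_rot: [0.811, -0.584, 0.002, -0.002]
force: [0.1, -0.2, -1.8]
gripper_width: 0.577
```

```bash
python3 plan.py 14 530 45.8 240 -1.602
```

```text
t 27.0333 p [ 401.2 -300.4  284.2] d world [128.8 346.2 -44.2] tool d [-287.6 -231.6   45.1] turn [-0.006 -0.     0.354] F [ 0.1 -0.2 -1.8] w 49.0
[[-20.5, -16.5, 3.2], [-21.0, -16.0, 3.2], [-21.4, -15.5, 3.2], [-21.7, -14.9, 3.2], [-22.1, -14.4, 3.2], [-22.5, -13.8, 3.2], [-22.8, -13.3, 3.2], [-23.1, -12.7, 3.2], [-23.4, -12.1, 3.2], [-23.7, -11.5, 3.2], [-24.0, -10.9, 3.2], [-24.3, -10.3, 3.2], [-24.5, -9.7, 3.2], [-24.8, -9.0, 3.2]]
[-0.0004, -0.0, 0.0253] |step| 26.6 rot/step deg 1.45
```

>>> {"op": "jog_arm", "data": {"travel": [[-21, -16, 0], [-24, -18, 0], [-25, -17, 0], [-26, -16, 0], [-27, -15, 0], [-27, -14, 0], [-27, -13, 0], [-27, -12, 0], [-24, -10, 0], [-20, -8, 1], [-14, -6, 2], [-8, -3, 2]], "angular": [[0, 0, 0.05], [0, 0, 0.05], [0, 0, 0.05], [0, 0, 0.04], [0, 0, 0.04], [0, 0, 0.03], [0, 0, 0.03], [0, 0, 0.02], [0, 0, 0.01], [0, 0, 0], [0, 0, 0], [0, 0, 0]], "fingers": [0, 0, 0, 0, 0, 0, 0, 0, 0, 0, 0, 0]}}

```text
time: 28.03
tcp_pos: [519.0, -0.0, 293.0]
tool_rot: [-0.699, 0.715, -0.007, 0.004]
force: [0.2, 1.0, -1.2]
gripper_width: 0.579
```

```bash
python3 plan.py 14 530 45.8 235 -1.602
```

```text
t 28.0333 p [519.  -0. 293.] d world [ 11.   45.8 -58. ] tool d [-46.3  -9.1  58. ] turn [-0.015 -0.004  0.008] F [ 0.2  1.  -1.2] w 49.2
[[-3.3, -0.6, 4.1], [-3.3, -0.7, 4.1], [-3.3, -0.7, 4.1], [-3.3, -0.7, 4.1], [-3.3, -0.7, 4.1], [-3.3, -0.7, 4.1], [-3.3, -0.7, 4.1], [-3.3, -0.7, 4.1], [-3.3, -0.7, 4.1], [-3.3, -0.7, 4.1], [-3.3, -0.7, 4.1], [-3.3, -0.7, 4.1], [-3.3, -0.7, 4.1], [-3.3, -0.7, 4.1]]
[-0.0011, -0.0003, 0.0006] |step| 5.3 rot/step deg 0.07
```

>>> {"op": "jog_arm", "data": {"travel": [[-7, -2, 4], [-9, -2, 6], [-9, -2, 7], [-8, -1.5, 8], [-6, -1, 8], [-4, -0.5, 8], [-1, 0, 7], [0, 0, 4], [0, 0, 2], [0, 0, 0], [0, 0, 0]], "angular": [[-0.006, -0.002, 0.004], [-0.006, -0.002, 0.004], [-0.003, 0, 0], [0, 0, 0], [0, 0, 0], [0, 0, 0], [0, 0, 0], [0, 0, 0], [0, 0, 0], [0, 0, 0], [0, 0, 0]], "fingers": [0, 0, 0, 0, 0, 0, 0, 0, 0, 0, 0]}}

```text
time: 28.95
tcp_pos: [527.3, 43.5, 235.2]
tool_rot: [-0.695, 0.719, 0.0, -0.002]
force: [0.4, -0.4, -1.6]
gripper_width: 0.576
```

```bash
python3 plan.py 14 530 45.8 220 -1.602
```

```text
t 28.95 p [527.3  43.5 235.2] d world [  2.7   2.3 -15.2] tool d [-2.5 -2.7 15.2] turn [ 0.004 -0.003 -0.003] F [ 0.4 -0.4 -1.6] w 49.0
[[-0.2, -0.2, 1.1], [-0.2, -0.2, 1.1], [-0.2, -0.2, 1.1], [-0.2, -0.2, 1.1], [-0.2, -0.2, 1.1], [-0.2, -0.2, 1.1], [-0.2, -0.2, 1.1], [-0.2, -0.2, 1.1], [-0.2, -0.2, 1.1], [-0.2, -0.2, 1.1], [-0.2, -0.2, 1.1], [-0.2, -0.2, 1.1], [-0.2, -0.2, 1.1], [-0.2, -0.2, 1.1]]
[0.0003, -0.0002, -0.0002] |step| 1.1 rot/step deg 0.02
```

>>> {"op": "jog_arm", "data": {"travel": [[-1.5, -1.5, 3], [-1, -1, 5], [0, 0, 5], [0, 0, 4], [0, 0, 2], [0, 0, 0], [0, 0, 0]], "angular": [[0.003, -0.002, -0.002], [0, 0, 0], [0, 0, 0], [0, 0, 0], [0, 0, 0], [0, 0, 0], [0, 0, 0]], "fingers": [0, 0, 0, 0, 0, 0, 0]}}

```text
time: 29.53
tcp_pos: [530.8, 45.1, 214.9]
tool_rot: [-0.695, 0.719, -0.001, -0.0]
force: [0.9, -1.2, -1.9]
gripper_width: 0.577
```

```bash
python3 plan.py 14 530 45.8 197 -1.602; python3 - <<'E'
from h import *
im=bot.read_camera("side"); cv2.imwrite("pics/s5.png",tile(im,(233,170),w=90,h=75,s=8))
E
```

```text
t 29.5333 p [530.8  45.1 214.9] d world [ -0.8   0.7 -17.9] tool d [-0.7  0.8 17.9] turn [-0.001 -0.001 -0.003] F [ 0.9 -1.2 -1.9] w 49.1
[[-0.1, 0.1, 1.3], [-0.1, 0.1, 1.3], [-0.1, 0.1, 1.3], [-0.1, 0.1, 1.3], [-0.1, 0.1, 1.3], [-0.1, 0.1, 1.3], [-0.1, 0.1, 1.3], [-0.1, 0.1, 1.3], [-0.1, 0.1, 1.3], [-0.1, 0.1, 1.3], [-0.1, 0.1, 1.3], [-0.1, 0.1, 1.3], [-0.1, 0.1, 1.3], [-0.1, 0.1, 1.3]]
[-0.0001, -0.0001, -0.0002] |step| 1.3 rot/step deg 0.01
```

View pics/s5.png

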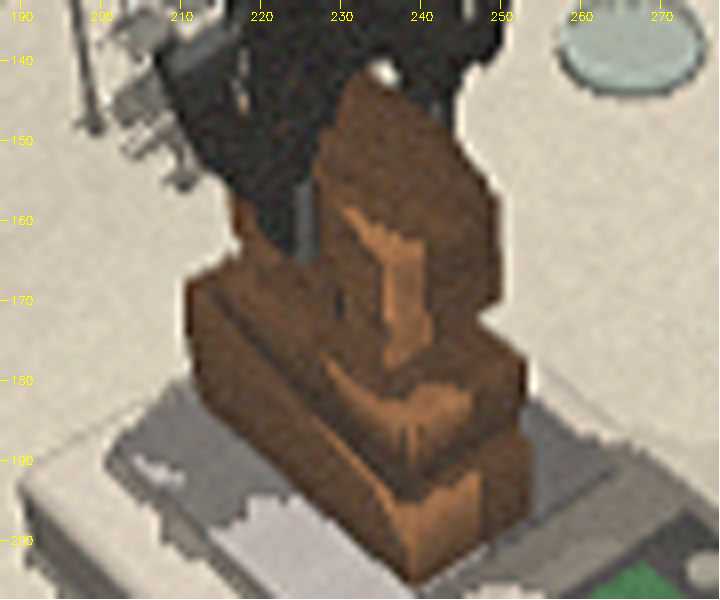

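>>> {"op": "jog_arm", "data": {"travel": [[-0.5, 0.5, 2], [0, 0, 3], [0, 0, 3], [0, 0, 3], [0, 0, 2], [0, 0, 1], [0, 0, 0]], "angular": [[0, 0, -0.002], [0, 0, 0], [0, 0, 0], [0, 0, 0], [0, 0, 0], [0, 0, 0], [0, 0, 0]], "fingers": [0, 0, 0, 0, 0, 0, 0]}}

```text
time: 30.17
tcp_pos: [530.5, 45.7, 199.9]
tool_rot: [-0.696, 0.718, -0.001, 0.0]
force: [0.1, 0.4, -1.1]
gripper_width: 0.581
```

```bash
python3 plan.py 1 530 45.8 195 -1.602
```

```text
t 30.1667 p [530.5  45.7 199.9] d world [-0.5  0.1 -4.9] tool d [-0.1  0.5  4.9] turn [-0.002 -0.001 -0.001] F [ 0.1  0.4 -1.1] w 49.4
[[-0.1, 0.5, 4.9]]
[-0.0017, -0.0011, -0.0005] |step| 4.9 rot/step deg 0.12
```

Already below the height at which the feet would sit on the knot (about 209), so the notch is straddling it. Creeping on down.

>>> {"op": "jog_arm", "data": {"travel": [[0, 0, 1.5], [0, 0, 1.5], [0, 0, 1], [0, 0, 1]], "angular": [[0, 0, 0], [0, 0, 0], [0, 0, 0], [0, 0, 0]], "fingers": [0, 0, 0, 0]}}

```text
time: 30.5
tcp_pos: [530.8, 45.7, 194.7]
tool_rot: [-0.696, 0.718, -0.001, 0.0]
force: [-1.0, 0.3, -0.5]
gripper_width: 0.576
```

>>> {"op": "jog_arm", "data": {"travel": [[0, 0, 1], [0, 0, 1]], "angular": [[0, 0, 0], [0, 0, 0]], "fingers": [0, 0]}}

```text
time: 30.67
tcp_pos: [530.9, 45.8, 194.0]
tool_rot: [-0.696, 0.718, -0.002, 0.0]
force: [-5.8, -1.4, 14.6]
gripper_width: 0.581
```

>>> {"op": "jog_arm", "data": {"travel": [[0, 0, 0], [0, 0, 0], [0, 0, 0], [0, 0, 0], [0, 0, 0], [0, 0, -6], [0, 0, -14], [0, 0, -24], [0, 0, -30], [0, 0, -30], [0, 0, -20], [0, 0, -8]], "angular": [[0, 0, 0], [0, 0, 0], [0, 0, 0], [0, 0, 0], [0, 0, 0], [0, 0, 0], [0, 0, 0], [0, 0, 0], [0, 0, 0], [0, 0, 0], [0, 0, 0], [0, 0, 0]], "fingers": [0.65, 0.75, 0.9, 1, 1, 1, 1, 1, 1, 1, 1, 1]}}

```text
time: 31.67
tcp_pos: [529.2, 46.4, 331.5]
tool_rot: [-0.696, 0.718, 0.0, -0.001]
force: [1.1, 0.4, 0.3]
gripper_width: 1.0
```

>>> {"op": "jog_arm", "data": {"travel": [[15, 0, 0], [25, 0, 0], [30, 0, 0], [30, 0, 0], [30, 0, 0], [30, 0, 0], [30, 0, 0], [30, 0, 0], [25, 0, 0], [15, 0, 0], [5, 0, 0], [0, 0, 0]], "angular": [[0, 0, 0], [0, 0, 0], [0, 0, 0], [0, 0, 0], [0, 0, 0], [0, 0, 0], [0, 0, 0], [0, 0, 0], [0, 0, 0], [0, 0, 0], [0, 0, 0], [0, 0, 0]], "fingers": [1, 1, 1, 1, 1, 1, 1, 1, 1, 1, 1, 1]}}

```text
time: 32.67
tcp_pos: [520.4, -227.6, 330.4]
tool_rot: [-0.699, 0.716, 0.001, 0.0]
force: [-0.1, 0.6, 1.0]
gripper_width: 1.0
```

```bash
python3 chk.py c3; python3 - <<'E'
from fit import *
ims={n:cv2.imread(f"pics/c3_{n}.png") for n in("top","side")}
cv2.imwrite("pics/v11.png",np.hstack([tile(ims["top"],(252,175),w=66,h=80,s=6),tile(ims["side"],(233,177),w=67,h=80,s=6)]))
E
```

View pics/v11.png

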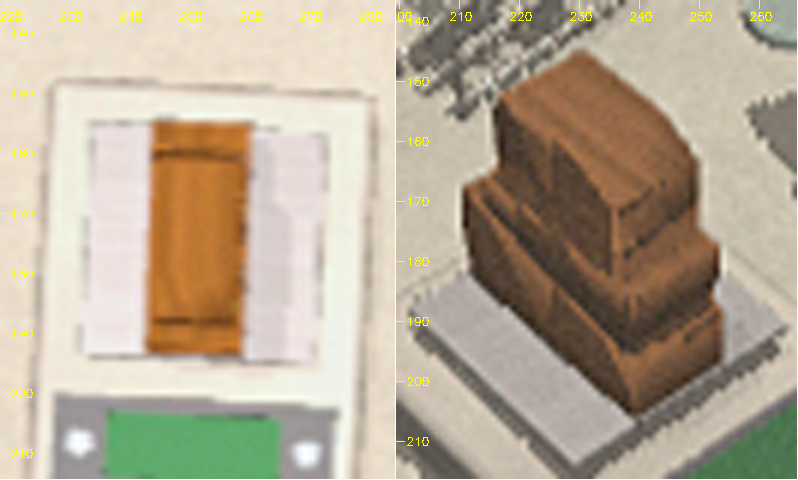

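```bash
python3 - <<'E'
from fit import *
a=cv2.imread("pics/side0.png");b=bot.read_camera("side"); c3=cv2.imread("pics/c3_side.png")
print("stack drift px",cv2.absdiff(b,c3)[130:220,200:270].max())
for n,(x,y) in dict(clear=(110,298),amber=(351,130),beaker=(190,283),disc=(148,208),dish=(267,138)).items():
    d=cv2.absdiff(a,b)[y-14:y+14,x-14:x+14]; print(n,d.mean().round(1),d.max())
bot.hand_in()
E
```

```text
stack drift px 71
clear 2.8 19
amber 2.9 19
beaker 2.6 11
disc 5.7 86
dish 4.8 56
the job is handed in; nothing more can be done
```

All three offcuts are stacked on the balance pan and released, and the job was handed in at about 33 s of the 67 s allowed. The base is flat on the pan, the wedge is on it with its knot up and the slopes opposed, and the cap straddles the knot.

**Stack checks**
- **Contact:** each piece was lowered to a felt contact before I let go. The base was set down twice. On the first try I pressed it to 63 N at the wrist, so I lifted it about 6 mm and set it down again at 12 N. The wedge and the cap touched at 15–20 N.
- **Heights:** each piece touched within about 1 mm of the height worked out from the given sizes. The cap went well past the height where its feet would have sat on the knot, so the notch does straddle it.
- **Level:** the final pictures show the stack upright and the top level by eye. I did not measure the tilt.
- **Centring:** the base is about 1 mm off centre along x and about 3 mm towards +y by the camera fit.

**Checks that disagreed**
- **Camera heights:** they read 4–9 mm high throughout, which I took as calibration bias. I relied on the arm's contact heights instead.
- **Knot position:** triangulating the knot put it about 4 mm from where the arm's positions placed it, within the notch's ±9 mm clearance.
- **Last picture comparison:** two frames taken just before handing in differed strongly (71 grey levels) somewhere in the stack area. I suspect a shadow or pixel noise, but did not confirm it.
- **Bystanders:** the bottles and the beaker match their first pictures. The disc and dish areas each showed some strong local differences. For the disc I put that down to the base no longer being beside it; I did not check the dish further. The arm did not grasp or knowingly touch either.

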